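# Set a bench press's depth stop to a setting block

### The arm

A 6-joint arm with a two-finger parallel gripper is mounted at the origin on the work surface. World frame = base frame: x ahead of the robot, y to its left, z up, the work surface at z = 0. Lengths are in m, angles in rad, forces in N, time in s.
With the tool pointing down it reaches from about 0.25 to 0.775 m from the base axis. Payload 4 kg.
Tool frame: the origin (TCP) lies at the very end of the fingers, on their centre line; the grasp point (between the pads) lies 19 mm behind it (robot.hold_point_z is the distance from the TCP to the grasp point, in m); z points along the fingers, y is the line along which they close (so a half turn about z gives the same grasp; the last joint's range is limited). The gripper opens to 94 mm and grips with 3 to 60 N. Pads are 16 mm wide; open, the fingers measure 119 mm over their backs; the gripper's body (75 mm by 177 mm) begins 78 mm behind the grasp point.
Start: joints at [1.014, 0.087, 1.371, -0, 1.684, -0.103], TCP at [0.241, 0.494, 0.178] pointing down, gripper open.
Joint ranges: [-3.1, 3.1], [-0.76, 2.03], [0.27, 2.55], [-1.08, 4.22], [0.17, 2.65], [-2.57, 2.57]. Speed limits (rad/s): [2.79, 2.79, 3.14, 3.14, 3.14, 3.14].

### API

Orientations are given as [roll, pitch, yaw] about the fixed x, y, z axes, in that order (R = Rz(yaw) Ry(pitch) Rx(roll)).
In Python, from bench import robot gives the robot as it stands.
- The arm moves only by the tool carry_out, never from a script. Its argument "steps" is a list of rows, each a list of 3 entries, a list of its own where there are three numbers: the shift along the tool's x, y, z in m, then the turn about the tool's z in units of 10 degrees (1.0 is 10 degrees), then the closure, from -1 (fully open) to 1 (shut). In form: [[[tx, ty, tz], roll, jaw], ...]. A call has 1 to 10 rows; each row is the pose to reach, as a shift and turn from the pose commanded when the call began, along the tool's axes at that moment; what a row does not reach only later rows make up. A row lasts 1/8 s, in which the tool goes at most 62.5 mm and 10.7 degrees, less where a joint would pass 70% of its speed; a pose out of reach is approached as far as the arm can. A call with a gripper value outside its range is refused whole. The fingers move at their own pace and stop on an object; the grip force is fixed at half the most. Time passes only in rows, so rows that repeat a pose let the fingers close. It gives the time, the measured TCP pose, the force, the opening and the grip force at its end, in the units of the state.
- robot.get_obs(): the state, without advancing time (a new reading comes with each control period).
- robot.snapshot(name): name is "side" or "top" or "wrist"; returns a dict with "image" (384x512x3 uint8, red, green, blue), "z_map" (384x512 float32, m along the optical axis (not along the pixel's ray), 0 where there is no reading), "mtx" (3x3 intrinsics, pixels), "R" (3x3) and "t" (3): a world point X has camera coordinates R X + t. Camera axes: x right, y down, z forward; pixel columns grow to the right and rows downward; lengths in m; the calibration is good to about 2 mm. A picture is of the moment at which its call begins.
- robot.close_job(): hands the job in; it is judged then, once.
The state is a dict: "time": time; "joint_positions": joint angles; "qvel": joint speeds; "joint_torque": joint torques, N m; "tool_pos": TCP position; "ee_rot": TCP orientation; "wrist_force": force on the tool from outside, world axes, zero at the start; "wrist_torque": the same for the moment, N m; "width": finger opening in m; "finger_force": force on a finger pad.
Only numpy, scipy, OpenCV 4.12 (cv2) and the standard library are available. Lean on these libraries where they do the work, as an engineer would, in place of code of your own. Each camera call takes 0.05 s, during which the arm holds its last target. There are 200 camera calls.

### The job

Set the depth stop of the small bench press to the steel setting block lying under it: take the square-socket driver from the stand and turn the stop screw down with it (never with the fingers) until its rubber foot nips the block so that the block just drags, neither loose nor jammed, and do not force it. Feel this by tugging the block's handle, correct the screw if need be, then draw the block slowly out from under the foot against that light drag and leave it lying flat on the press, clear of the stop. Leave the screw as set and the driver standing in the tool stand, with everything else where it was.

Things in the scene. Friction and masses are not known exactly. Their poses are not given: they have to be found in the camera images.
- press: Small grey cast-iron bench press, fixed, 240 mm tall, base 110 x 320 mm. Origin on the counter under the stop screw's axis; +y points to column and lever, -y to its open end. Ground steel table 84 mm wide, top 30 mm above the counter, y -95 to +65 mm. Ram's head casting from y = +63 mm, 134 to 236 mm up; a dark stop arm runs from the ram to the screw, its round boss 34 mm wide, 66 to 90 mm up.
- stop_axis (a point): Fixed point on the press table right under the stop screw's axis, 30 mm above the counter.
- stop_screw: Vertical stop screw. Origin at the underside of its square head: 14 x 14 mm, 24 mm tall with the top 5 mm a blunt cone, sides along its x and y (turning with it), z up; head top about 121 mm above the counter at the start. Clockwise from above lowers it, 5 mm per turn; it stays where it is left. Once the foot touches the block, each further radian adds about 12 N of nip (15 N per mm).
- stop_cup (a point): Underside of the steel cup at the screw's lower end, 42 mm under the screw's origin. A rubber pad, 24 mm wide, stands out of it: 4 mm when new, up to 1 mm less when worn; the wear is not measured and hardly seen. At the start the pad is 0.5 to 2.1 mm clear of the block.
- block: Ground steel setting block, loose, 0.33 kg, on the press table under the foot. Head 30 (x) x 60 (y) x 20 mm tall; origin at the centre of the head's underside. A flat handle, 12 mm wide, 4 to 18 mm above the underside, runs along -y, 30 to 100 mm from the origin, towards the open end of the press: drawn that way, the foot bears on it for about 40 mm; 55 mm leaves it clear, flat on the table.
- block_handle (a point): Grip point of the block's handle, on its centre line 78 mm from the block's origin, 11 mm above the underside. Loose, the block slides with a pull of 1 to 2 N; well set, with a steady 5 to 9 N (roughly 1.1 times the nip plus 1 N, as felt at rest after a slow tug of 10 mm); if 20 N does not move it, it is much too tight.
- driver: Square-socket driver, loose, 0.20 kg, upright in one of the stand's holes: the only one with a square handle (black, 24 x 24 mm, 70 to 155 mm above the origin) and square socket. Origin at the centre of the socket's mouth, its lower end; z up the shaft, handle and socket sides along x and y. Socket 27 x 27 x 36 mm with a square hole 15.4 mm wide, 24 mm deep.
- driver_grip (a point): Middle of the driver's handle, 115 mm above the socket's mouth, on its axis. The socket fits the screw head in four positions, with 0.7 mm play all round and about 6 degrees of turning slack either way; the driver stands by itself on the screw when let go, leaning a few degrees.
- stand: Fixed dark wooden tool stand, 190 (x) x 70 (y) x 50 mm tall; origin at the centre of its underside. Three square holes, 34 x 34 mm, 40 mm deep (floor 10 mm above the counter), at x = -60, 0 and +60 mm on its centre line, each with a driver at the start.
- driver_b: bystander: driver with a round black handle (31 mm) and round socket in the stand, 150 mm long; origin at its lower end. To be left in place.
- driver_c: bystander: shorter driver with a round black handle in the stand, 135 mm long; origin at its lower end. To be left in place.
- mug: bystander, to be left alone; origin at the centre of its underside: white mug, 80 mm wide, 92 mm tall.
- speaker: bystander, to be left alone; origin at the centre of its underside: loudspeaker unit, cone up, 104 mm wide, 50 mm tall.
- cell_a: bystander, to be left alone; origin at the centre of its underside: upright battery cell, 33 mm wide, 61 mm tall.
- cell_b: bystander, to be left alone; origin at the centre of its underside: upright battery cell, 33 mm wide, 61 mm tall.
- cassette: bystander, to be left alone; origin at the centre of its underside: tape case lying flat, 70 x 109 x 17 mm.
- tray: bystander, to be left alone; origin at the centre of its underside: divided aluminium parts tray, 110 x 160 x 30 mm.

How it is judged:
By the outcome, as a careful person would: the job done as asked, in the order asked, and still so for the second after the job is handed in, with the robot touching nothing.
It also fails if it takes over 72 s, if anything falls off the work surface, if the arm or the gripper's body presses on something with over 40 N, if the wrist force passes 120 N, or if a joint passes its speed limit or range.

## Working session

There is one attempt and no reset: what is moved stays moved. The work goes in short steps, Python scripts to look and compute and a tool call to move; the robot and the scene stay as the last step left them, time stands still between calls to the robot, and variables do not carry over. Pictures are saved under pics/ and viewed, at most 10 in all, crops included, and the job is handed in when it is done.

Besides the shell and the picture viewer there is one more tool, called as name(argument=value, ...), one argument or row to a line, values as JSON. carry_out: Moves the arm, as the interface text tells. Its arguments: {"type":"object","properties":{"steps":{"type":"array","items":{"type":"array"}}},"required":["steps"]}

```bash
ls; mkdir -p pics
python3 - <<'E'
from bench import robot
import cv2,numpy as np
o=robot.get_obs();print(o)
for n in("top","side"):
    s=robot.snapshot(n);np.savez(n+".npz",**s);cv2.imwrite(f"pics/{n}.png",s["image"][:,:,::-1]);print(n,s["mtx"],s["R"],s["t"])
E
```

```text
pics
{'time': 0.0, 'joint_positions': array([ 1.01395020e+00,  8.79578878e-02,  1.37223167e+00,  5.66862090e-06,
        1.68358081e+00, -1.03100992e-01]), 'qvel': array([-1.14961228e-03, -4.94982210e-05,  4.30469850e-04,  9.73180626e-04,
       -1.01007714e-03,  2.53973552e-03]), 'joint_torque': array([-1.41374428e-03, -3.40179920e+01, -3.02428830e+01,  7.19175115e-02,
        3.29849054e-02, -1.48652425e-04]), 'tool_pos': array([0.24077001, 0.49383624, 0.17691411]), 'ee_rot': array([-3.13942708e+00, -2.29731183e-04,  2.68784790e+00]), 'wrist_force': array([ 0.13919771, -0.62433205,  0.74700897]), 'wrist_torque': array([ 0.03558487,  0.01282132, -0.0036036 ]), 'finger_force': 0.0, 'width': 0.0940115934667055}
top [[372.63444852   0.         261.44673832]
 [  0.         372.63444852 191.09278074]
 [  0.           0.           1.        ]] [[-0.01859889 -0.99979852  0.00754976]
 [-0.98759639  0.01719337 -0.1560697 ]
 [ 0.15590845 -0.01035884 -0.98771719]] [0.00906799 0.58281237 0.94337522]
side [[477.7067713    0.         256.07176304]
 [  0.         477.7067713  189.75233377]
 [  0.           0.           1.        ]] [[ 0.9885462  -0.1498702  -0.01775752]
 [-0.09137168 -0.50069791 -0.86078616]
 [ 0.12011504  0.85254943 -0.50865691]] [-0.55426749  0.15416958  1.09034948]
```

View pics/top.png

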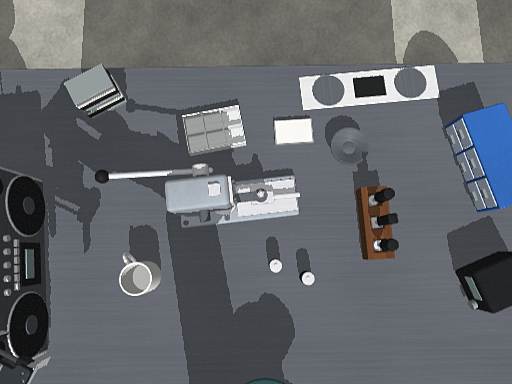

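View pics/side.png

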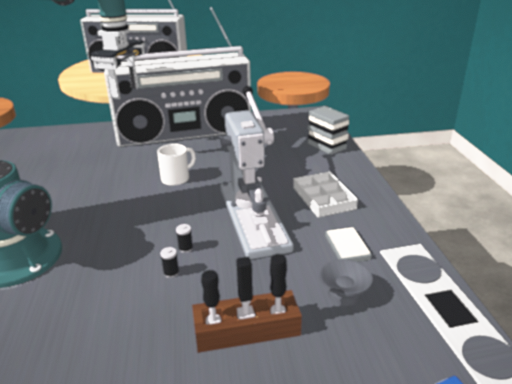

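The top view shows the press at about (250,195) with its open end to the right, and the stand at (377,222) with three drivers. The side view shows the same. I'll zoom in and measure.

```bash
cat > h.py <<'E'
import numpy as np,cv2
from bench import robot
def load(n): return dict(np.load(n+".npz"))
def grab(n,f):
    s=robot.snapshot(n);np.savez(f+".npz",**s);return s
def cloud(s):
    v,u=np.mgrid[:384,:512];z=s["z_map"];K=s["mtx"]
    c=np.stack([(u-K[0,2])/K[0,0]*z,(v-K[1,2])/K[1,1]*z,z],-1)
    return (c-s["t"])@s["R"]
def ray(s,u,v,h):
    d=s["R"].T@np.linalg.inv(s["mtx"])@[u,v,1.];o=-s["R"].T@s["t"]
    return o+d*(h-o[2])/d[2]
def proj(s,X):
    c=s["mtx"]@(s["R"]@np.array(X,float)+s["t"]);return c[:2]/c[2]
E
python3 - <<'E'
from h import *
t=load("top");s=load("side")
a=cv2.resize(t["image"][160:270,220:420],None,fx=4,fy=4,interpolation=cv2.INTER_CUBIC)
b=cv2.resize(s["image"][180:350,180:310],None,fx=3.4,fy=3.4,interpolation=cv2.INTER_CUBIC)
cv2.imwrite("pics/a.png",a[:,:,::-1]);cv2.imwrite("pics/b.png",b[:,:,::-1])
P=cloud(t)
# stand top
hsv=cv2.cvtColor(t["image"],cv2.COLOR_RGB2HSV)
m=(np.abs(P[...,2]-.05)<.008)
m[:, :345]=0;m[:,410:]=0;m[:175]=0;m[270:]=0
pts=P[m];print("stand",m.sum(),pts.mean(0),cv2.minAreaRect((pts[:,:2]*1000).astype(np.float32)))
# press table & block
for lo,hi in((.024,.036),(.04,.06),(.066,.095),(.1,.13),(.22,.26)):
    m=(P[...,2]>lo)&(P[...,2]<hi);m[:,:150]=0;m[:,310:]=0;m[:160]=0;m[235:]=0
    pts=P[m];print(lo,m.sum(),pts.mean(0) if len(pts) else 0,cv2.minAreaRect((pts[:,:2]*1000).astype(np.float32)) if len(pts)>3 else 0)
m=(P[...,2]>.1)&(P[...,1]<-.2)&(P[...,1]>-.4)&(P[...,0]<.62)&(P[...,0]>.3)
n,l=cv2.connectedComponents(m.astype(np.uint8))
for i in range(1,n):
    q=P[l==i];
    if len(q)>20:
        tp=q[q[:,2]>np.percentile(q[:,2],90)-.006];print("drv",len(q),q[:,2].max(),tp.mean(0),cv2.minAreaRect((tp[:,:2]*1000).astype(np.float32)))
E
```

```text
stand 1326 [ 0.49182985 -0.29608645  0.0492336 ] ((494.9163818359375, -302.337158203125), (190.04966735839844, 72.26616668701172), 2.4670910835266113)
0.024 2157 [0.55515997 0.0142458  0.02861768] ((559.8976440429688, 61.61198425292969), (108.3969497680664, 316.8921813964844), 5.565679550170898)
0.04 331 [0.55478272 0.00118312 0.04818866] ((548.5857543945312, 48.826202392578125), (31.380184173583984, 303.9564208984375), 13.016921997070312)
0.066 292 [0.56063876 0.03376563 0.08761292] ((551.079833984375, 93.31973266601562), (32.79743576049805, 216.044189453125), 9.611044883728027)
0.1 40 [0.5656852  0.00199565 0.11530187] ((566.5105590820312, 1.8705987930297852), (13.667932510375977, 14.05871295928955), 62.035552978515625)
0.22 2140 [0.5517375  0.13598303 0.23506471] ((553.5223999023438, 151.45774841308594), (187.8743438720703, 85.13162994384766), 87.69849395751953)
drv 206 0.1630333402092195 [ 0.55437826 -0.29871067  0.15948689] ((554.7229614257812, -299.0691223144531), (25.356945037841797, 26.136362075805664), 66.49151611328125)
drv 190 0.16869278435754487 [ 0.49465124 -0.30083348  0.16409771] ((494.83642578125, -301.5140380859375), (23.447406768798828, 25.198524475097656), 7.124703407287598)
drv 185 0.1487296290974222 [ 0.43519487 -0.30392605  0.14422512] ((435.54705810546875, -304.27117919921875), (27.118894577026367, 26.347900390625), 43.53327560424805)
```

View pics/a.png

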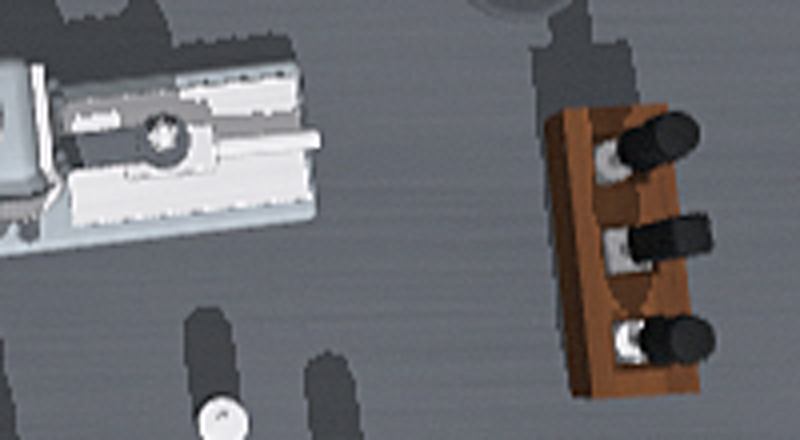

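View pics/b.png

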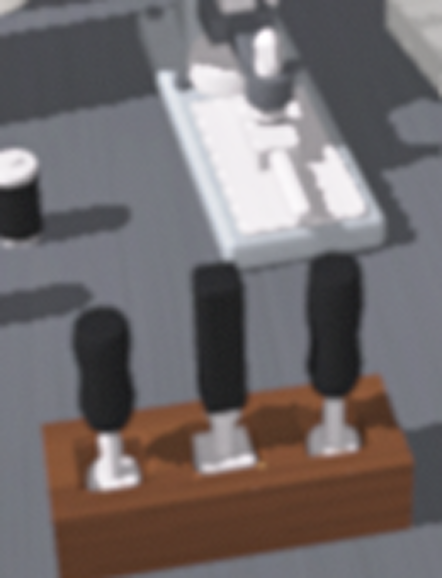

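Picture a shows the screw head at about (165,133) in the crop, on its dark boss. The block's handle runs right to (320,140). Pictures a and b both show that the middle driver, with its handle at (672,237) in a, is the square one. Next I move the wrist camera over the screw.

```bash
cat >> h.py <<'E'
from scipy.spatial.transform import Rotation as Ro
def goal(x,y,z,yaw=None):
    o=robot.get_obs();R=Ro.from_euler("xyz",o["ee_rot"])
    d=R.inv().apply(np.array([x,y,z])-o["tool_pos"]);y0=np.degrees(o["ee_rot"][2])
    r=0 if yaw is None else ((y0-yaw+180)%360-180)/10
    print("shift",d.round(4),"roll",round(r,3))
def st():
    o=robot.get_obs();print("t",round(o["time"],2),"p",o["tool_pos"].round(4),"rot",np.degrees(o["ee_rot"]).round(2),"F",o["wrist_force"].round(2),"T",o["wrist_torque"].round(3),"w",round(o["width"],4),"ff",round(o["finger_force"],1),"q",o["joint_positions"].round(2))
E
python3 - <<'E'
from h import *
goal(.55,.0,.34,180)
E
```

```text
shift [-0.4943 -0.3087 -0.1625] roll -2.6
```

carry_out(
  steps=[
    [[0,0,-0.06],0,-1],
    [[-0.05,-0.03,-0.11],-0.3,-1],
    [[-0.1,-0.06,-0.15],-0.6,-1],
    [[-0.15,-0.09,-0.162],-1,-1],
    [[-0.2,-0.125,-0.162],-1.3,-1],
    [[-0.25,-0.156,-0.162],-1.6,-1],
    [[-0.3,-0.187,-0.162],-2,-1],
    [[-0.35,-0.218,-0.162],-2.3,-1],
    [[-0.4,-0.25,-0.162],-2.6,-1],
    [[-0.45,-0.28,-0.162],-2.6,-1],
  ],
)

```text
time: 1.35
tool_pos: [0.5235, 0.0434, 0.3396]
ee_rot: [3.141, -0.0, 3.141]
wrist_force: [-0.3, -0.5, 0.1]
width: 0.0937
finger_force: 0.0
```

Run:
```python
from h import *
st()
s=grab("wrist","w1");cv2.imwrite("pics/w1.png",s["image"][:,:,::-1])
print(-s["R"].T@s["t"],s["R"].round(3),s["mtx"][0]);print(proj(s,(.566,.002,.121)),proj(s,(.495,-.3015,.165)))
goal(.55,0,.34,180)
```

```text
t 1.35 p [0.5235 0.0434 0.3396] rot [ 1.7998e+02 -3.0000e-02  1.7999e+02] F [-0.27 -0.47  0.09] T [ 0.028 -0.055 -0.012] w 0.0937 ff 0.0 q [-0.03  0.06  1.08  0.    2.   -1.6 ]
[0.44604662 0.04285032 0.54709156] [[-0.     1.     0.   ]
 [ 0.965  0.     0.264]
 [ 0.264  0.    -0.965]] [296.73342081   0.         249.37644469]
[221.89917663 197.66837747] [-18.63479085 153.72444751]
shift [-0.0238 -0.0369 -0.0025] roll -0.05
```

View pics/w1.png

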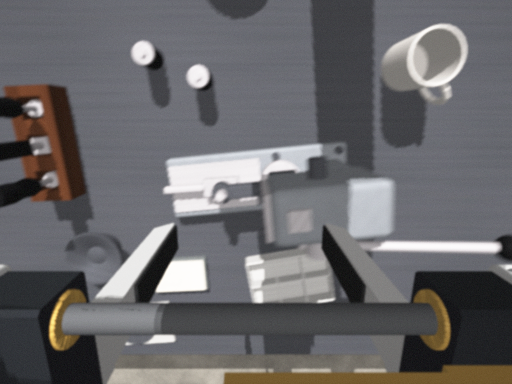

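The wrist view shows the screw head at (217,190), the boss, the handle reaching left to (167,190), and the stand at the left. I'll go closer to measure the head.

carry_out(
  steps=[
    [[0.0,-0.03,0.03],0,-1],
    [[0.01,-0.06,0.075],0,-1],
    [[0.01,-0.06,0.075],0,-1],
    [[0.01,-0.06,0.075],0,-1],
  ],
)

```text
time: 1.9
tool_pos: [0.5135, -0.0141, 0.2666]
ee_rot: [3.141, 0.002, -3.141]
wrist_force: [0.7, 0.8, 1.0]
width: 0.0942
finger_force: 0.0
```

Run:
```python
from h import *
st()
s=grab("wrist","w2");P=cloud(s)
u,v=proj(s,(.566,.002,.121)).astype(int);print(u,v)
c=cv2.resize(s["image"][v-45:v+45,u-60:u+60],None,fx=6.6,fy=6.6,interpolation=cv2.INTER_CUBIC)
cv2.imwrite("pics/w2.png",c[:,:,::-1])
np.set_printoptions(linewidth=220)
print((P[v-14:v+15,u-14:u+15,2]*1000).round().astype(int))
for lo,hi in((.112,.126),(.084,.094)):
    m=(P[...,2]>lo)&(P[...,2]<hi)&(np.hypot(P[...,0]-.566,P[...,1]-.002)<.03);q=P[m]
    print(len(q),q.mean(0),cv2.minAreaRect((q[:,:2]*1000).astype(np.float32)))
```

```text
t 1.9 p [ 0.5135 -0.0141  0.2666] rot [ 1.7998e+02  1.4000e-01 -1.7999e+02] F [0.71 0.77 1.  ] T [0.11  0.046 0.047] w 0.0942 ff 0.0 q [-0.14  0.    1.28  0.    1.85 -1.71]
262 220
[[ 52  73  85  89  90  91  91  90  92  91  90  91  89  90 474  92  91  91  89  89  91  90  91  90  90  90  90  90  90]
 [ 49  77  88  91  91  92  90  91  91  90  90  91  91  90  90  92  90  91  91  89  90  91  90  90  89  89  89  90  89]
 [ 52  83  90  91  90  89  92  91  91  91  90  91  92  90  91  91  89  90  91  91  91  90  91  90  90  91  89  89  90]
 [ 51  86  91  91  92  91  91  92  92  91  93  99  98  98  96  94  91  91  91  91  92  91  89  91  89  89  88  89  90]
 [ 50  89  91  90  91  91  91  92  92  94  98 104 103 100 100  99  96  92  90  90  92  93  91  92  90  88  89  89  91]
 [ 50  90  91  91  91  90  90  92  94 100 102 107 109 105 103 101 101  98  91  89  90  91  91  91  92  90  90  90  90]
 [ 50  91  91  89  90  91  91  90  99 101 107 111 111 110 107 105 103 101  97  92  90  90  90  92  91  89  89  90  90]
 [ 50  90  91  90  91  91  92  96 102 103 110 116 115 114 112 110 107 105 102  97  90 
[... 2114 characters left out ...]
 24   0  -1   0   0   2   1   1   0   1   2   2   0   0   2]
 [ 24  26  27  26  -1   0   0   2   0   1   1   1   0   0   0   1  -2   0   1   0   1  -1   0   0   1   1   1   1   0]
 [  0   2   0   1   1   1   2   0   1   0  -1   1   2   1   1   1   1   0   1   0   0   2   0   1   0   0   0   1   1]
 [  2   1   1   0   1   1   1   0   0   1  -1   1   0   1   1   0   2   0   1   0   1   1   0   1   0   3   1   0   1]]
123 [0.56513876 0.00062511 0.11798892] ((566.3222045898438, 0.7273836135864258), (13.851202964782715, 14.05665397644043), 62.300106048583984)
462 [0.562168   0.00904599 0.09001076] ((564.8890380859375, 8.107065200805664), (32.283843994140625, 47.39411163330078), 8.236431121826172)
```

View pics/w2.png

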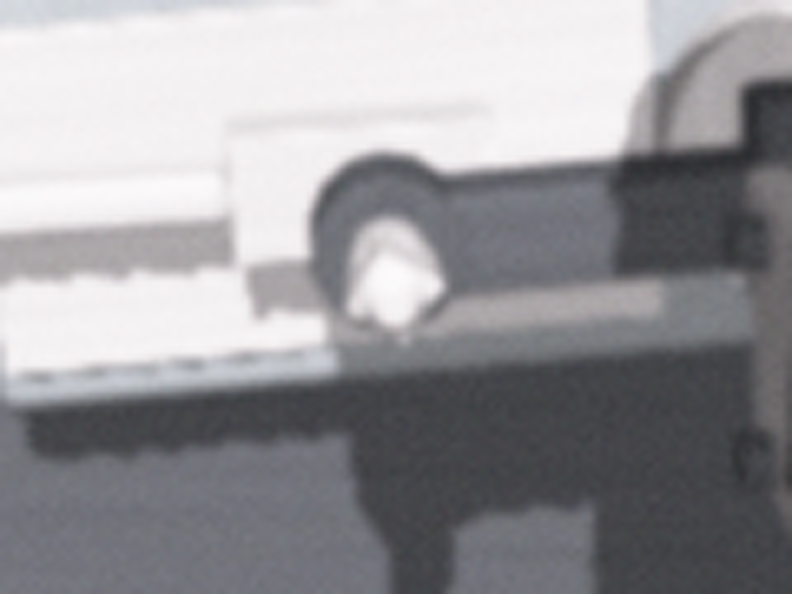

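The screw head measures 13.9 x 14.1 mm in both views, as it should. It sits at (0.566, 0.001) with yaw about 62° (mod 90). Next I look at the driver.

carry_out(
  steps=[
    [[0.013,-0.06,-0.023],0,-1],
    [[0.026,-0.12,-0.023],-0.25,-1],
    [[0.039,-0.18,-0.023],-0.5,-1],
    [[0.055,-0.235,-0.023],-0.5,-1],
    [[0.0685,-0.286,-0.023],-0.5,-1],
    [[0.0685,-0.286,-0.023],-0.5,-1],
    [[0.0685,-0.286,-0.023],-0.5,-1],
  ],
)

```text
time: 2.82
tool_pos: [0.4457, -0.3002, 0.2903]
ee_rot: [-3.14, 0.003, -3.053]
wrist_force: [0.9, -0.4, 1.0]
width: 0.0943
finger_force: 0.0
```

Run:
```python
from h import *
st()
s=grab("wrist","w3")
def an(s):
    P=cloud(s)
    m=(np.hypot(P[...,0]-.495,P[...,1]+.3015)<.026)
    for lo,hi in((.155,.175),(.09,.155)):
        q=P[m&(P[...,2]>lo)&(P[...,2]<hi)];r=cv2.minAreaRect((q[:,:2]*1000).astype(np.float32));print(len(q),q.mean(0).round(4),np.round(r[0],1),np.round(r[1],1),round(r[2],1))
    q=P[(abs(P[...,2]-.05)<.006)&(abs(P[...,0]-.495)<.12)&(abs(P[...,1]+.302)<.05)];r=cv2.minAreaRect((q[:,:2]*1000).astype(np.float32));print("stand",r)
an(s);an(load("top"))
# press orientation: table plane
for n in("w1","w2","top"):
    P=cloud(load(n));m=(abs(P[...,2]-.05)<.004)&(abs(P[...,0]-.56)<.06)&(P[...,1]<0)&(P[...,1]>-.12)
    q=P[m]; 
    if len(q)>10: print(n,"blk",len(q),cv2.minAreaRect((q[:,:2]*1000).astype(np.float32)))
    m=(abs(P[...,2]-.048)<.004)&(abs(P[...,0]-.56)<.03)&(P[...,1]<-.035)&(P[...,1]>-.12);q=P[m]
    if len(q)>10: print(n,"hnd",len(q),q.mean(0),cv2.minAreaRect((q[:,:2]*1000).astype(np.float32)))
goal(.495,-.3015,.20,185)
```

```text
t 2.83 p [ 0.4457 -0.3002  0.2903] rot [-179.88    0.19 -174.93] F [ 0.93 -0.37  1.05] T [0.046 0.018 0.079] w 0.0943 ff 0.0 q [-0.7   0.06  1.18  0.    1.9  -2.36]
398 [ 0.4923 -0.3037  0.1645] [ 493.7 -303.8] [23.7 23.1] 4.8
258 [ 0.4829 -0.3043  0.1252] [ 484.2 -304.5] [ 4.5 23.8] 4.9
stand ((494.1866455078125, -303.52239990234375), (189.83721923828125, 70.08935546875), 2.554210901260376)
110 [ 0.4944 -0.3004  0.1637] [ 494.8 -301.5] [23.4 25.2] 7.1
93 [ 0.4928 -0.2916  0.1244] [ 491.4 -294.5] [26.5 12.8] 30.6
stand ((494.9163818359375, -302.337158203125), (190.04966735839844, 72.26616668701172), 2.4670910835266113)
w1 blk 450 ((568.8783569335938, -50.52770233154297), (30.04616355895996, 103.20817565917969), 5.350996017456055)
w1 hnd 267 [ 0.56914964 -0.06815778  0.04821053] ((569.7597045898438, -68.49028015136719), (12.212700843811035, 67.20521545410156), 4.344033718109131)
w2 blk 642 ((568.4515380859375, -50.9404296875), (30.08032989501953, 104.08971405029297), 4.227244853973389)
w2 hnd 354 [ 0.56889554 -0.06878507  0.04813692] ((569.6985473632812, -69.21298217773438), (12.642117500305176, 67.4782485961914), 4.427013397216797)
top blk 173 ((568.76416015625, -51.1683464050293), (29.54637336730957, 100.1539306640625), 4.2116522789001465)
top hnd 110 [ 0.56952694 -0.06905346  0.04761044] ((569.542724609375, -68.9037857055664), (12.27371883392334, 64.6707534790039), 4.25778341293335)
shift [-0.0486 -0.0061  0.0902] roll 0.013
```

Both views agree on the driver, at (0.494, -0.303) with yaw 5°. The block yaw is about 4.3° and its handle centre is (0.5697, -0.069). Now I grasp the driver.

carry_out(
  steps=[
    [[-0.025,-0.005,0.04],0,-1],
    [[-0.048,-0.0065,0.08],0,-1],
    [[-0.048,-0.0065,0.09],0,-1],
    [[-0.048,-0.0065,0.13],0,-1],
    [[-0.048,-0.0065,0.17],0,-1],
    [[-0.048,-0.0065,0.184],0,-1],
    [[-0.048,-0.0065,0.184],0,-1],
    [[-0.048,-0.0065,0.184],0,1],
    [[-0.048,-0.0065,0.184],0,1],
    [[-0.048,-0.0065,0.184],0,1],
  ],
)

```text
time: 4.12
tool_pos: [0.4932, -0.3033, 0.1053]
ee_rot: [-3.14, 0.002, -3.054]
wrist_force: [-0.5, -0.6, 0.1]
width: 0.0675
finger_force: 0.0
```

carry_out(
  steps=[
    [[0,0,0],0,1],
    [[0,0,0],0,1],
    [[0,0,0],0,1],
  ],
)

```text
time: 4.5
tool_pos: [0.4927, -0.3028, 0.104]
ee_rot: [3.141, -0.0, -3.054]
wrist_force: [1.4, -0.2, -1.1]
width: 0.0372
finger_force: 0.0
```

Run:
```python
from h import *
st()
```

```text
t 4.5 p [ 0.4927 -0.3028  0.104 ] rot [ 179.99   -0.   -175.  ] F [ 1.4  -0.2  -1.11] T [ 0.028 -0.033 -0.001] w 0.0372 ff 0.0 q [-0.65  0.18  1.42  0.    1.55 -2.31]
```

carry_out(
  steps=[
    [[-0.001,0,-0.002],0,1],
    [[-0.001,0,-0.002],0,1],
    [[-0.001,0,-0.002],0,1],
    [[-0.001,0,-0.002],0,1],
  ],
)

```text
time: 5.0
tool_pos: [0.4939, -0.3029, 0.1063]
ee_rot: [-3.141, 0.001, -3.054]
wrist_force: [-0.4, 0.6, 0.6]
width: 0.0239
finger_force: 29.9
```

Run:
```python
from h import *
st()
```

```text
t 5.0 p [ 0.4939 -0.3029  0.1063] rot [-1.7999e+02  3.0000e-02 -1.7500e+02] F [-0.43  0.57  0.56] T [ 0.054 -0.035  0.018] w 0.0239 ff 29.9 q [-0.65  0.18  1.41  0.    1.55 -2.31]
```

Gripped at 23.9 mm. Lift it and carry it over the screw.

carry_out(
  steps=[
    [[0,0,-0.05],0,1],
    [[0,0,-0.1],0,1],
    [[0,0,-0.15],0,1],
    [[0,0,-0.155],0,1],
  ],
)

```text
time: 5.5
tool_pos: [0.495, -0.3038, 0.2656]
ee_rot: [-3.136, 0.006, -3.054]
wrist_force: [0.0, -0.2, -2.2]
width: 0.0236
finger_force: 30.0
```

Run:
```python
from h import *
st();goal(.5664,.0013,.235,152.2)
```

```text
t 5.5 p [ 0.495  -0.3038  0.2656] rot [-179.68    0.35 -175.  ] F [ 0.05 -0.23 -2.22] T [ 0.06  -0.005  0.033] w 0.0236 ff 30.0 q [-0.65  0.15  1.13  0.    1.85 -2.31]
shift [-0.0975  0.2979  0.0296] roll 3.28
```

carry_out(
  steps=[
    [[-0.018,0.05,0],0.5,1],
    [[-0.036,0.1,0],1,1],
    [[-0.052,0.15,0],1.6,1],
    [[-0.068,0.2,0],2.2,1],
    [[-0.083,0.25,0.01],2.8,1],
    [[-0.0975,0.298,0.028],3.28,1],
    [[-0.0975,0.298,0.028],3.28,1],
    [[-0.0975,0.298,0.028],3.28,1],
    [[-0.0975,0.298,0.028],3.28,1],
  ],
)

```text
time: 6.62
tool_pos: [0.5647, 0.0013, 0.2328]
ee_rot: [-3.141, -0.0, 2.655]
wrist_force: [-0.0, -0.1, -1.9]
width: 0.0238
finger_force: 30.0
```

Run:
```python
from h import *
st();goal(.5664,.0013,.1935,152.2)
s=grab("side","s2")
T=robot.get_obs()["tool_pos"]
u,v=proj(s,(.566,.001,.12)).astype(int)
cv2.imwrite("pics/s2.png",cv2.resize(s["image"][v-60:v+40,u-65:u+65],None,fx=6,fy=6,interpolation=cv2.INTER_CUBIC)[:,:,::-1])
```

```text
t 6.62 p [0.5647 0.0013 0.2328] rot [-1.7997e+02 -1.0000e-02  1.5211e+02] F [-0.04 -0.14 -1.87] T [-0.05  -0.054  0.039] w 0.0238 ff 30.0 q [-0.1   0.12  1.23 -0.    1.79 -1.18]
shift [-0.0015  0.0008  0.0393] roll -0.009
```

View pics/s2.png

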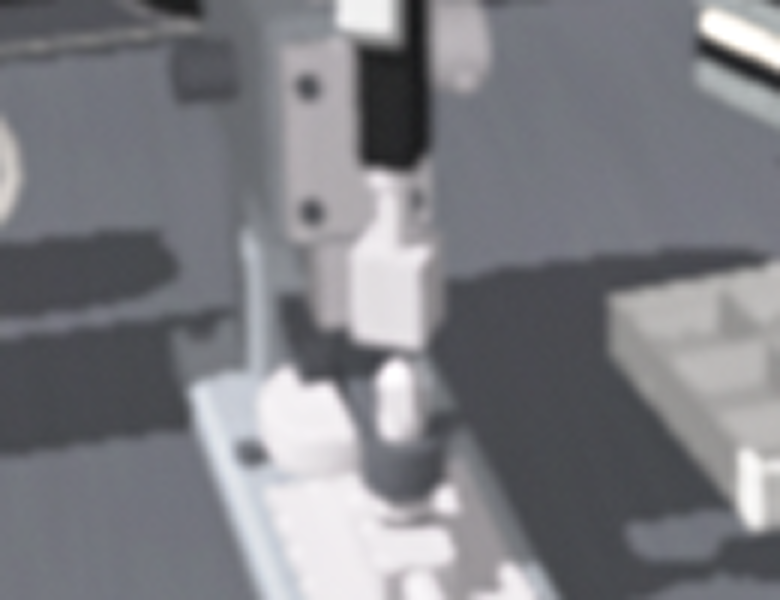

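The socket at (393,290) stands over the screw head at (398,395), and they line up. Lower it in small steps.

carry_out(
  steps=[
    [[-0.0015,0.0008,0.005],0,1],
    [[-0.0015,0.0008,0.01],0,1],
    [[-0.0015,0.0008,0.013],0,1],
    [[-0.0015,0.0008,0.016],0,1],
    [[-0.0015,0.0008,0.019],0,1],
    [[-0.0015,0.0008,0.022],0,1],
    [[-0.0015,0.0008,0.024],0,1],
  ],
)

```text
time: 7.55
tool_pos: [0.5665, 0.0025, 0.2089]
ee_rot: [-3.141, -0.0, 2.656]
wrist_force: [-0.7, -1.0, -2.4]
width: 0.0238
finger_force: 30.0
```

Run:
```python
from h import *
st();goal(.5664,.0013,.1935,152.2)
```

```text
t 7.55 p [0.5665 0.0025 0.2089] rot [-179.98   -0.    152.2 ] F [-0.67 -0.96 -2.42] T [-0.068  0.103 -0.04 ] w 0.0238 ff 30.0 q [-0.1   0.12  1.27 -0.    1.75 -1.18]
shift [-0.0005 -0.0011  0.0154] roll 0.0
```

carry_out(
  steps=[
    [[0,-0.0005,0.003],0,1],
    [[0,-0.0005,0.006],0,1],
    [[0,-0.0005,0.009],0,1],
    [[0,-0.0005,0.012],0,1],
    [[0,-0.0005,0.013],0,1],
  ],
)

```text
time: 8.18
tool_pos: [0.5664, 0.0022, 0.1965]
ee_rot: [3.141, 0.0, 2.656]
wrist_force: [-1.0, 0.2, 1.4]
width: 0.0238
finger_force: 30.0
```

Run:
```python
from h import *
st()
```

```text
t 8.18 p [0.5664 0.0022 0.1965] rot [1.7998e+02 3.0000e-02 1.5220e+02] F [-1.03  0.18  1.36] T [0.062 0.243 0.024] w 0.0238 ff 30.0 q [-0.1   0.12  1.3   0.    1.72 -1.18]
```

carry_out(
  steps=[
    [[0,0,0],0.6,1],
    [[0,0,0],1.2,1],
    [[0,0,0.0002],1.8,1],
    [[0,0,0.0003],2.4,1],
    [[0,0,0.0004],3.0,1],
  ],
)

```text
time: 8.8
tool_pos: [0.5663, 0.0026, 0.1962]
ee_rot: [3.141, -0.001, 2.13]
wrist_force: [-0.8, 1.9, -0.2]
width: 0.0238
finger_force: 30.0
```

Run:
```python
from h import *
st()
```

```text
t 8.8 p [0.5663 0.0026 0.1962] rot [ 1.7995e+02 -3.0000e-02  1.2203e+02] F [-0.82  1.92 -0.18] T [0.244 0.142 0.068] w 0.0238 ff 30.0 q [-0.1   0.12  1.3   0.    1.72 -0.66]
```

```bash
cat > tz.py <<'E'
from h import *
a=[]
for i in range(4):
    robot.snapshot("side");o=robot.get_obs();a.append(np.r_[o["wrist_force"],o["wrist_torque"]])
a=np.array(a);print("t",round(o["time"],2),"yaw",np.degrees(o["ee_rot"][2]).round(1),"z",o["tool_pos"][2].round(4),a.mean(0).round(3),"Tz sd",a[:,5].std().round(3))
E
python3 tz.py
```

```text
t 9.0 yaw 122.3 z 0.196 [-0.454  1.276  0.283  0.331  0.2   -0.019] Tz sd 0.019
```

carry_out(
  steps=[
    [[0,0,0.0001],0.7,1],
    [[0,0,0.0002],1.4,1],
  ],
)

```text
time: 9.25
tool_pos: [0.5667, 0.0027, 0.1958]
ee_rot: [3.14, -0.001, 1.886]
wrist_force: [-0.4, 2.6, 0.4]
width: 0.0237
finger_force: 30.0
```

```bash
python3 tz.py
```

```text
t 9.45 yaw 108.4 z 0.1957 [-1.600e-02  1.599e+00 -1.410e-01  5.340e-01 -1.000e-03 -3.000e-03] Tz sd 0.035
```

carry_out(
  steps=[
    [[0,0,0.0001],0.6,1],
    [[0,0,0.0002],1.2,1],
  ],
)

```text
time: 9.7
tool_pos: [0.5669, 0.0027, 0.1956]
ee_rot: [3.14, -0.001, 1.678]
wrist_force: [1.7, 1.4, 0.5]
width: 0.0238
finger_force: 30.0
```

```bash
python3 tz.py
```

```text
t 9.9 yaw 96.4 z 0.1956 [ 0.719  2.347 -0.074  0.679 -0.308 -0.005] Tz sd 0.028
```

carry_out(
  steps=[
    [[0,0,0.0001],0.7,1],
    [[0,0,0.0002],1.4,1],
    [[0,0,0.0003],2.1,1],
    [[0,0,0.0004],2.8,1],
    [[0,0,0.0004],2.8,1],
  ],
)

```text
time: 10.52
tool_pos: [0.5673, 0.0022, 0.1952]
ee_rot: [3.139, -0.001, 1.193]
wrist_force: [2.9, 1.9, -0.5]
width: 0.0236
finger_force: 30.0
```

Run:
```python
from h import *
st()
```

```text
t 10.53 p [0.5673 0.0022 0.1952] rot [ 1.7987e+02 -6.0000e-02  6.8380e+01] F [ 2.88  1.89 -0.48] T [ 0.562 -0.78  -0.045] w 0.0236 ff 30.0 q [-0.1   0.12  1.3   0.    1.72  0.28]
```

carry_out(
  steps=[
    [[0,0,0],0,0.06],
    [[0,0,0],0,0.06],
    [[0,0,-0.03],0,0.06],
    [[0,0,-0.08],0,0.06],
    [[0,0,-0.08],0,0.06],
  ],
)

```text
time: 11.15
tool_pos: [0.5678, 0.0015, 0.2803]
ee_rot: [3.133, -0.002, 1.191]
wrist_force: [0.7, -0.3, -0.0]
width: 0.0442
finger_force: 0.0
```

Run:
```python
from h import *
st();goal(.5707,-.083,.20,94.35)
s=grab("side","s3");g=cv2.resize(s["image"][110:260,190:310],None,fx=4,fy=4,interpolation=cv2.INTER_CUBIC)
cv2.imwrite("pics/s3.png",g[:,:,::-1])
```

```text
t 11.15 p [0.5678 0.0015 0.2803] rot [ 1.7949e+02 -1.0000e-01  6.8220e+01] F [ 0.7  -0.26 -0.05] T [-0.028  0.091 -0.019] w 0.0442 ff 0.0 q [-0.1   0.12  1.13 -0.    1.88  0.28]
shift [-0.0775  0.0333  0.0804] roll -2.613
```

View pics/s3.png

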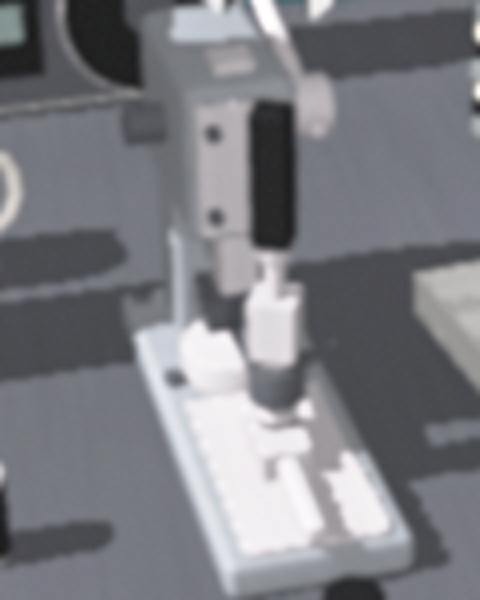

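The driver stands upright on the screw, handle at (272,175) and socket at (273,325), and the block's handle lies clear at (300,495). Now the tug.

carry_out(
  steps=[
    [[-0.04,0.017,0],-0.9,0.2],
    [[-0.0775,0.0333,0],-1.8,0.2],
    [[-0.0775,0.0333,0.04],-2.6,0.2],
    [[-0.0775,0.0333,0.1],-2.61,0.2],
    [[-0.0775,0.0333,0.16],-2.61,0.2],
    [[-0.0775,0.0333,0.205],-2.61,0.2],
    [[-0.0775,0.0333,0.225],-2.61,0.2],
    [[-0.0775,0.0333,0.225],-2.61,0.2],
  ],
)

```text
time: 12.2
tool_pos: [0.5651, -0.0816, 0.0456]
ee_rot: [-3.133, -0.002, 1.646]
wrist_force: [1.2, 0.0, 0.4]
width: 0.0372
finger_force: 0.0
```

Run:
```python
from h import *
st();goal(.5707,-.083,.0335,94.35)
```

```text
t 12.2 p [ 0.5651 -0.0816  0.0456] rot [-1.7952e+02 -1.4000e-01  9.4320e+01] F [1.25 0.04 0.43] T [-0.077  0.05  -0.02 ] w 0.0372 ff 0.0 q [-0.24  0.2   1.51 -0.    1.44 -0.32]
shift [-0.0018  0.0056  0.0121] roll -0.003
```

carry_out(
  steps=[
    [[-0.0018,0.0056,0.006],0,0.2],
    [[-0.0018,0.0056,0.0115],0,0.2],
    [[-0.0018,0.0056,0.0115],0,0.2],
    [[-0.0018,0.0056,0.0115],0,0.5],
  ],
)

```text
time: 12.7
tool_pos: [0.5745, -0.0836, 0.0389]
ee_rot: [3.141, 0.0, 1.646]
wrist_force: [0.2, 0.5, -0.2]
width: 0.0308
finger_force: 0.0
```

Run:
```python
from h import *
st();goal(.5707,-.083,.0335,94.35)
```

```text
t 12.7 p [ 0.5745 -0.0836  0.0389] rot [1.7995e+02 1.0000e-02 9.4300e+01] F [ 0.23  0.55 -0.2 ] T [-0.046  0.011 -0.025] w 0.0308 ff 0.0 q [-0.24  0.22  1.5   0.    1.42 -0.32]
shift [ 0.0009 -0.0038  0.0054] roll -0.005
```

carry_out(
  steps=[
    [[0.0005,-0.0035,0.003],0,0.5],
    [[0.0005,-0.0035,0.0045],0,0.5],
    [[0.0005,-0.0035,0.0045],0,0.5],
  ],
)

```text
time: 13.08
tool_pos: [0.5704, -0.0833, 0.0337]
ee_rot: [-3.141, -0.0, 1.646]
wrist_force: [0.8, 0.0, -0.2]
width: 0.0235
finger_force: 0.0
```

Run:
```python
from h import *
st();goal(.5707,-.083,.0335,94.35)
```

```text
t 13.07 p [ 0.5704 -0.0833  0.0337] rot [-1.7998e+02 -1.0000e-02  9.4300e+01] F [ 0.78  0.04 -0.22] T [-0.097  0.114  0.03 ] w 0.0235 ff 0.0 q [-0.24  0.22  1.51  0.    1.41 -0.32]
shift [0.0003 0.0003 0.0002] roll -0.005
```

carry_out(
  steps=[
    [[0,0,0],0,1],
    [[0,0,0],0,1],
    [[0,0,0],0,1],
  ],
)

```text
time: 13.45
tool_pos: [0.5708, -0.0833, 0.0339]
ee_rot: [3.141, -0.0, 1.646]
wrist_force: [-0.3, 0.4, 0.1]
width: 0.0008
finger_force: 0.0
```

```bash
python3 tz.py
```

```text
t 13.65 yaw 94.3 z 0.0339 [-0.031 -0.317  0.042 -0.048  0.052 -0.011] Tz sd 0.025
```

carry_out(
  steps=[
    [[-0.0015,0,0],0,1],
    [[-0.003,0,0],0,1],
    [[-0.005,0,0],0,1],
    [[-0.007,0,0],0,1],
    [[-0.009,0,0],0,1],
    [[-0.01,0,0],0,1],
  ],
)

```text
time: 14.4
tool_pos: [0.5715, -0.0935, 0.0339]
ee_rot: [3.141, -0.0, 1.646]
wrist_force: [-0.0, -0.3, -0.2]
width: 0.0009
finger_force: 0.0
```

```bash
python3 tz.py; python3 -c "from h import *;st()"
```

```text
t 14.6 yaw 94.3 z 0.0339 [ 0.058  0.281 -0.411 -0.065  0.059 -0.001] Tz sd 0.033
t 14.6 p [ 0.5714 -0.0933  0.0339] rot [ 1.80e+02 -1.00e-02  9.43e+01] F [-0.68  0.52 -0.74] T [-0.056  0.076 -0.041] w 0.0003 ff 0.0 q [-0.26  0.22  1.51  0.    1.41 -0.33]
```

Run:
```python
from h import *
s=grab("side","s4");t=grab("top","t4")
g=cv2.resize(s["image"][130:270,190:310],None,fx=3.2,fy=3.2,interpolation=cv2.INTER_CUBIC)
k=cv2.resize(t["image"][150:240,200:320],None,fx=3.2,fy=3.2,interpolation=cv2.INTER_CUBIC)
h=max(g.shape[0],k.shape[0]);f=lambda a:np.pad(a,((0,h-a.shape[0]),(0,0),(0,0)))
cv2.imwrite("pics/s4.png",np.hstack([f(g),f(k)])[:,:,::-1])
```

```text
(no output)
```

View pics/s4.png

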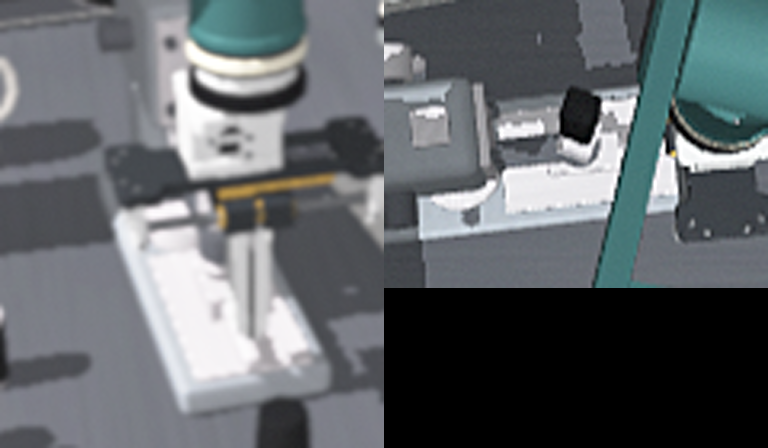

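The picture shows the driver still standing, but the jaws shut on nothing at (255,310). I check where the block's handle is.

Run:
```python
from h import *
for n in("top","t4","side","s3","s4"):
    s=load(n);P=cloud(s)
    m=(P[...,2]>.044)&(P[...,2]<.053)&(abs(P[...,0]-.56)<.05)&(P[...,1]<-.034)&(P[...,1]>-.14);q=P[m]
    if len(q)>5:print(n,len(q),q.mean(0).round(4),cv2.minAreaRect((q[:,:2]*1000).astype(np.float32)),q[:,1].min())
s=load("s4");P=cloud(s)
print(proj(s,(.5714,-.0933,.034)))
P=cloud(load("t4"));m=(P[...,2]>.04)&(P[...,2]<.056)&(abs(P[...,0]-.56)<.05)&(P[...,1]<.05)&(P[...,1]>-.14);print((P[m]*1000).round()[::6].tolist())
```

```text
top 114 [ 0.5695 -0.0678  0.0476] ((569.4454345703125, -67.59744262695312), (12.27371883392334, 67.29066467285156), 4.25778341293335) -0.10085988630948906
t4 10 [ 0.5685 -0.0515  0.0481] ((568.642333984375, -51.608619689941406), (8.81383228302002, 35.2122688293457), 2.4856088161468506) -0.06900707035776273
side 102 [ 0.5716 -0.0699  0.0475] ((567.7229614257812, -70.163818359375), (21.464366912841797, 71.9881591796875), 1.8119447231292725) -0.10611590379548007
s3 102 [ 0.5717 -0.0696  0.0472] ((573.119384765625, -67.2591552734375), (20.58625602722168, 71.63496398925781), 10.929983139038086) -0.10391419734472493
s4 51 [ 0.571  -0.0803  0.0469] ((569.5042114257812, -69.33901977539062), (11.831424713134766, 71.2147445678711), 9.240735054016113) -0.10388665077155401
[266.85104341 243.4569073 ]
[[582.0, -29.0, 50.0], [579.0, -29.0, 51.0], [577.0, -29.0, 47.0], [574.0, -29.0, 50.0], [571.0, -24.0, 49.0], [571.0, -69.0, 49.0], [568.0, -29.0, 54.0], [566.0, -21.0, 49.0], [566.0, -66.0, 48.0], [563.0, -26.0, 50.0], [561.0, -18.0, 51.0], [558.0, -13.0, 51.0], [558.0, -29.0, 48.0], [556.0, -10.0, 49.0], [555.0, -26.0, 51.0], [554.0, 19.0, 50.0], [553.0, -8.0, 48.0], [552.0, -23.0, 54.0], [551.0, 19.0, 46.0], [550.0, 3.0, 52.0], [551.0, -13.0, 47.0], [549.0, 16.0, 45.0]]
```

Run:
```python
from h import *
np.set_printoptions(linewidth=220)
s=load("s4");P=cloud(s)
for k,n in((2,"z"),(0,"x"),(1,"y")):
    print(n);print((P[222:252:2,258:282,k]*1000).round().astype(int))
print(s["image"][222:252:2,258:282].mean(-1).astype(int))
print(proj(s,(.5707,-.0933,.034)),proj(s,(.5707,-.0933,.05)))
```

```text
z
[[ 52  52  49  49  92 100 100  98  98 100  95  96  98  98  95  95  96  31  28  29  28  27  26  26]
 [ 47  45  45  48  87  95  92  92  92  91  93  92  92  90  93  92  89  31  30  30  30  25  24  26]
 [ 39  41  45  47  82  90  89  90  88  88  87  87  86 677  84  85  85  32  29  29  31  28  28  25]
 [ 35  35  38  44  76  86  85  83  84  82  80  79  82  82  83  80  79  28  29  29  30  31  30  26]
 [ 28  28  27  41  70  75  78  76  78  77  75  75  74  78  75  77  73  28  30  30  28  30  29  30]
 [ 30  31  29  29  43  70  74  72  72  73  70  70  69  69  67  71  29  29  28  31  32  31  30  30]
 [ 29  31  30  30  29  44  47  68  64  64  63  65  65  66  30  31  31  30  30  32  29  30  30  32]
 [ 32  31  30  30  29  39  45  48  48  48  49  48  29  28  28  30  32  31  30  31  32  29  29  31]
 [ 30  28  30  32  30  28  40  43  47  45  49  47  47  29  31  30  31  31  31  30  28  31  29  30]
 [ 29  29  30  29  31  31  29  42  46  46  48  48  47  45  29  28  29  32  28  30  31  29  30  30]
 [ 29  29  31  30  32  30  30  29  41  44  45  43  42  43  30  28  30  31  31  29  30  31  32  31]
 [ 30  29
[... 4565 characters left out ...]
 192 166 162 162 177 217 239 245 244 244 245 246]
 [244 244 245 245 244 243 244 248 251 251 249 243 224 182 162 162 164 183 225 243 244 237 224 212]
 [244 244 244 245 245 244 243 243 245 243 233 222 202 178 166 163 161 168 189 217 233 236 219 179]
 [245 244 244 245 245 246 245 244 238 224 200 186 182 180 182 180 176 173 172 180 189 196 194 190]
 [243 243 239 232 226 224 225 225 219 199 182 175 171 167 162 160 157 154 154 153 149 153 164 180]
 [206 209 208 206 206 206 206 208 207 207 204 197 187 173 160 151 146 148 147 146 147 146 146 148]
 [200 197 194 191 188 185 181 177 173 170 168 164 161 158 154 150 146 145 144 144 143 144 146 144]]
[266.54064878 243.48992771] [266.49270881 237.66226515]
```

Run:
```python
from h import *
np.set_printoptions(linewidth=220)
s=load("s2");P=cloud(s);T=(.5647,.0013,.2328)
u,v=proj(s,T).astype(int);print(u,v)
print((P[v-16:v+12,u-10:u+11,2]*1000).round().astype(int))
print((P[v-16:v+12,u-10:u+11,1]*1000).round().astype(int)[::3])
print(s["image"][v-16:v+12,u-10:u+11].mean(-1).astype(int))
s=load("side");T=(.2408,.4938,.177);u,v=proj(s,T).astype(int);print(u,v)
o=robot.get_obs();q=o["joint_positions"];print(q)
```

```text
255 144
[[236 236 235 236 280 280 279 281 280 281 282 281 282 280 278 276 277 274 271 200 199]
 [236 234 236 237 278 278 278 278 280 280 280 280 280 277 276 277 274 272 268 208 208]
 [234 236 234 235 275 276 276 276 275 277 277 277 276 274 274 273 273 270 268 209 209]
 [234 234 234 235 274 272 273 274 274 275 275 275 276 272 270 271 269 266 264 206 208]
 [233 233 233 232 270 271 271 271 273 273 272 274 273 271 269 268 268 266 261 225 205]
 [229 230 231 229 270 268 270 269 270 270 269 272 270 267 266 266 265 263 261 221 202]
 [229 229 229 229 227 265 265 265 266 267 267 269 268 265 264 262 264 261 677 219 201]
 [226 225 226 227 226 226 260 261 262 263 263 263 265 265 261 261 261 258 256 217 201]
 [228 227 226 226 225 226 256 256 258 259 258 259 258 259 259 260 258 256 253 215 197]
 [224 224 224 225 224 223 254 255 254 256 257 256 256 257 257 256 255 254 250 214 195]
 [221 222 221 221 221 221 252 253 251 252 253 254 253 254 255 255 252 251 247 210 193]
 [219 220 220 219 218 217 249 250 250 251 251 251 253 252 252 253 253 251 246 206 190]
 [215 216 215 215 215 215 246 249 247 249 249 24
[... 4268 characters left out ...]
74 172 157 120  70  41  39  40  41  40  40  38  34  29  36  63  96 114]
 [173 174 173 174 172 158 119  70  42  40  40  40  42  39  39  32  29  37  65  95 115]
 [173 174 174 175 172 157 120  70  41  41  42  41  41  40  38  33  30  35  64  96 115]
 [172 173 174 174 172 155 119  69  42  38  41  41  41  40  38  34  28  37  66  98 117]
 [174 174 174 173 171 155 117  68  41  39  41  40  41  41  36  31  30  43  73 103 117]
 [173 173 173 174 172 157 119  69  40  38  40  39  39  38  36  32  39  64  92 112 120]
 [173 173 173 174 173 163 130  81  47  40  42  39  39  38  35  35  61  97 117 121 121]]
126 101
[-2.59739379e-01  2.21608427e-01  1.50847545e+00  1.35457288e-04  1.41149147e+00 -3.34822406e-01]
```

The depth map puts the finger ends about 30 mm above the reported TCP, so the jaws shut above the handle. I check the stated hold point before going lower.

carry_out(
  steps=[
    [[0.003,0,0],0,0.25],
    [[0.006,0,0],0,0.25],
    [[0.01,0,0],0,0.25],
    [[0.01,0,0],0,0.25],
  ],
)

```text
time: 15.2
tool_pos: [0.5706, -0.0829, 0.0339]
ee_rot: [3.142, -0.0, 1.646]
wrist_force: [0.5, -0.3, -0.8]
width: 0.0342
finger_force: 0.0
```

Run:
```python
from h import *
print(robot.hold_point_z,[a for a in dir(robot) if a[0]!="_"])
st()
s=grab("side","s5");P=cloud(s);T=robot.get_obs()["tool_pos"]
m=(abs(P[...,0]-T[0])<.045)&(abs(P[...,1]-T[1])<.018)&(P[...,2]>.052)&(P[...,2]<.12)
q=P[m];
for a in np.arange(T[0]-.04,T[0]+.045,.008):
    k=q[abs(q[:,0]-a)<.004]
    print(round(a,3),len(k),np.sort(k[:,2])[:3].round(4) if len(k) else 0, k[:,1].mean().round(4) if len(k) else 0)
goal(.5707,-.083,.0335,94.35)
```

```text
0.0188 ['IKError', 'close_job', 'get_obs', 'hold_point_z', 'snapshot']
t 15.2 p [ 0.5706 -0.0829  0.0339] rot [ 1.800e+02 -1.000e-02  9.433e+01] F [ 0.45 -0.32 -0.82] T [-0.066  0.099  0.031] w 0.0342 ff 0.0 q [-0.24  0.22  1.51  0.    1.41 -0.32]
0.531 0 0 0
0.539 0 0 0
0.547 96 [0.0653 0.0691 0.0696] -0.0911
0.555 47 [0.0612 0.0646 0.0668] -0.0928
0.563 0 0 0
0.571 0 0 0
0.579 0 0 0
0.587 36 [0.0614 0.0629 0.0638] -0.0837
0.595 75 [0.0637 0.0642 0.0643] -0.0895
0.603 40 [0.0673 0.0693 0.0694] -0.0891
0.611 0 0 0
shift [0.0001 0.     0.0004] roll -0.002
```

carry_out(
  steps=[
    [[0,0,0.006],0,0.25],
    [[0,0,0.012],0,0.25],
    [[0,0,0.018],0,0.25],
    [[0,0,0.022],0,0.25],
    [[0,0,0.022],0,0.25],
  ],
)

```text
time: 15.88
tool_pos: [0.5703, -0.0832, 0.0113]
ee_rot: [-3.141, -0.0, 1.646]
wrist_force: [0.1, -0.2, 0.4]
width: 0.0352
finger_force: 0.0
```

```bash
python3 -c "
from h import *
st()
s=grab('side','s6');P=cloud(s);T=robot.get_obs()['tool_pos']
for x in (.551,.591):
    m=(abs(P[...,0]-x)<.006)&(abs(P[...,1]-T[1])<.018)&(P[...,2]>.033)&(P[...,2]<.12)
    print(np.sort(P[m][:,2])[:8].round(4))"
```

```text
t 15.88 p [ 0.5703 -0.0832  0.0113] rot [-1.7994e+02 -2.0000e-02  9.4300e+01] F [ 0.11 -0.22  0.44] T [-0.074  0.075  0.034] w 0.0352 ff 0.0 q [-0.24  0.24  1.54  0.    1.37 -0.32]
[0.0393 0.0419 0.042  0.0426 0.0431 0.0449 0.0454 0.0466]
[0.0388 0.0403 0.0407 0.0411 0.0417 0.0421 0.0435 0.0448]
```

carry_out(
  steps=[
    [[0,0,0.0025],0,0.3],
    [[0,0,0.0025],0,1],
    [[0,0,0.0025],0,1],
    [[0,0,0.0025],0,1],
    [[0,0,0.0025],0,1],
  ],
)

```text
time: 16.55
tool_pos: [0.571, -0.0833, 0.0095]
ee_rot: [3.141, -0.0, 1.646]
wrist_force: [0.9, 0.0, -0.2]
width: 0.0116
finger_force: 30.0
```

```bash
python3 tz.py; python3 -c "from h import *;st()"
```

```text
t 16.75 yaw 94.3 z 0.0095 [ 1.595 -0.033 -0.1   -0.029 -0.174 -0.054] Tz sd 0.041
t 16.75 p [ 0.571  -0.0833  0.0095] rot [179.96   0.    94.3 ] F [ 1.32 -0.3  -0.13] T [-0.019 -0.211 -0.025] w 0.012 ff 30.0 q [-0.24  0.24  1.54  0.    1.36 -0.32]
```

Gripped on the handle at 12 mm. Slow tug of 10 mm.

carry_out(
  steps=[
    [[-0.0015,0,0],0,1],
    [[-0.003,0,0],0,1],
    [[-0.005,0,0],0,1],
    [[-0.007,0,0],0,1],
    [[-0.009,0,0],0,1],
    [[-0.01,0,0],0,1],
    [[-0.01,0,0],0,1],
  ],
)

```text
time: 17.62
tool_pos: [0.5713, -0.0935, 0.0093]
ee_rot: [-3.141, 0.0, 1.646]
wrist_force: [-0.3, 1.9, 1.5]
width: 0.0115
finger_force: 30.0
```

```bash
python3 tz.py; python3 -c "from h import *;st()"
```

```text
t 17.82 yaw 94.3 z 0.0094 [-0.696  1.512  1.     0.275  0.142  0.018] Tz sd 0.039
t 17.82 p [ 0.5714 -0.0935  0.0094] rot [-1.80e+02  2.00e-02  9.43e+01] F [-0.44  1.51  0.49] T [0.241 0.151 0.007] w 0.0115 ff 30.0 q [-0.26  0.24  1.54 -0.    1.36 -0.33]
```

The block is loose at about 1.5 N. Push it back, release, and return to the driver.

carry_out(
  steps=[
    [[0.004,0,0],0,1],
    [[0.008,0,0],0,1],
    [[0.01,0,0],0,1],
    [[0.01,0,0],0,0.2],
    [[0.01,0,0],0,0.2],
    [[0.01,0,0],0,0.2],
    [[0.01,0,-0.03],0,0.1],
    [[0.01,0,-0.09],0,0.0],
    [[0.01,0,-0.15],0,0.0],
    [[0.01,0,-0.21],0,0.0],
  ],
)

```text
time: 19.08
tool_pos: [0.5704, -0.0831, 0.2212]
ee_rot: [3.142, -0.0, 1.646]
wrist_force: [0.8, -0.8, 0.2]
width: 0.0473
finger_force: 0.0
```

carry_out(
  steps=[
    [[0,0,-0.028],0,0],
    [[0,0,-0.028],0,0],
    [[0,0,-0.028],0,0],
  ],
)

```text
time: 19.45
tool_pos: [0.57, -0.0831, 0.2451]
ee_rot: [-3.138, -0.001, 1.646]
wrist_force: [-0.1, 0.1, -0.7]
width: 0.0466
finger_force: 0.0
```

Run:
```python
from h import *
st()
for n in("top","side"):
    s=grab(n,n+"7");P=cloud(s)
    m=(np.hypot(P[...,0]-.567,P[...,1]-.002)<.035)&(P[...,2]>.13)&(P[...,2]<.27)&(s["image"].max(-1)<90)
    q=P[m]
    for lo,hi in((.17,.21),(.21,.245),(.246,.26)):
        k=q[(q[:,2]>lo)&(q[:,2]<hi)]
        if len(k)>5:print(n,lo,len(k),k.mean(0).round(4),cv2.minAreaRect((k[:,:2]*1000).astype(np.float32)))
goal(.567,.002,.245,68.2)
```

```text
t 19.45 p [ 0.57   -0.0831  0.2451] rot [-1.7982e+02 -7.0000e-02  9.4300e+01] F [-0.11  0.13 -0.73] T [-0.067  0.038  0.036] w 0.0466 ff 0.0 q [-0.24  0.15  1.17  0.    1.82 -0.32]
top 0.17 17 [0.5554 0.0038 0.2005] ((555.767578125, 3.7895889282226562), (22.301603317260742, 5.042231559753418), 83.95610809326172)
top 0.21 28 [0.557  0.0025 0.2275] ((558.1103515625, -0.6370725631713867), (12.184526443481445, 27.866817474365234), 18.376392364501953)
top 0.246 124 [0.5657 0.0013 0.2528] ((566.6636352539062, 1.4975757598876953), (23.40515899658203, 24.367069244384766), 70.07696533203125)
side 0.17 164 [ 0.567  -0.0094  0.1909] ((567.2344360351562, -10.09602165222168), (11.404716491699219, 23.084901809692383), 87.0255126953125)
side 0.21 149 [ 0.5684 -0.0096  0.2265] ((568.1419677734375, -9.366901397705078), (23.745065689086914, 12.561639785766602), 1.6997168064117432)
side 0.246 53 [ 0.5696 -0.0066  0.2515] ((571.0282592773438, -3.5090579986572266), (20.768909454345703, 17.18077278137207), 81.00310516357422)
shift [ 0.085   0.0037 -0.0005] roll 2.61
```

The driver is upright at (0.5667, 0.0015) with yaw 70°. Regrip it, a bit lower on the handle.

carry_out(
  steps=[
    [[0.045,0.002,0],0.9,0],
    [[0.085,0.0037,0],1.8,0],
    [[0.085,0.0037,0],2.5,0],
    [[0.085,0.0037,0],2.5,0],
    [[0.085,0.0037,0],2.5,0],
  ],
)

```text
time: 20.18
tool_pos: [0.5676, 0.0014, 0.2462]
ee_rot: [-3.14, 0.001, 1.211]
wrist_force: [-0.3, -0.7, -1.0]
width: 0.0471
finger_force: 0.0
```

```bash
python3 -c "
from h import *
st();goal(.5667,.0017,.172,69)"
```

```text
t 20.18 p [0.5676 0.0014 0.2462] rot [-1.7989e+02  3.0000e-02  6.9370e+01] F [-0.31 -0.68 -1.01] T [-0.054  0.057 -0.019] w 0.0471 ff 0.0 q [-0.1   0.13  1.19  0.    1.82  0.26]
shift [-0.     -0.0008  0.0742] roll 0.037
```

carry_out(
  steps=[
    [[0,-0.0008,0.035],0,0],
    [[0,-0.0008,0.07],0,0],
    [[0,-0.0008,0.07],0,0],
    [[0,-0.0008,0.07],0,0.5],
    [[0,-0.0008,0.07],0,1],
    [[0,-0.0008,0.07],0,1],
    [[0,-0.0008,0.07],0,1],
    [[0,-0.0008,0.07],0,1],
  ],
)

```text
time: 21.18
tool_pos: [0.5677, 0.002, 0.1784]
ee_rot: [3.14, -0.001, 1.21]
wrist_force: [-0.3, 0.1, 4.0]
width: 0.0239
finger_force: 30.0
```

carry_out(
  steps=[
    [[0,0,0.0001],0.7,1],
    [[0,0,0.0002],1.4,1],
    [[0,0,0.0003],2.1,1],
    [[0,0,0.0004],2.8,1],
    [[0,0,0.0005],3.5,1],
    [[0,0,0.0006],4.2,1],
    [[0,0,0.0006],4.2,1],
  ],
)

```text
time: 22.05
tool_pos: [0.5681, 0.0016, 0.1777]
ee_rot: [3.14, -0.002, 0.478]
wrist_force: [0.3, -1.0, 3.8]
width: 0.024
finger_force: 30.0
```

```bash
python3 -c "
from h import *
st()"
```

```text
t 22.05 p [0.5681 0.0016 0.1777] rot [ 1.7989e+02 -1.1000e-01  2.7370e+01] F [ 0.27 -1.04  3.78] T [-0.283 -0.18   0.004] w 0.024 ff 30.0 q [-0.1   0.13  1.33 -0.    1.68  1.  ]
```

carry_out(
  steps=[
    [[0,0,0],0,0],
    [[0,0,0],0,0],
    [[0,0,-0.02],0,0],
    [[0,0,-0.07],0,0],
    [[0,0,-0.07],0,0],
    [[0,0,-0.07],0,0],
  ],
)

```text
time: 22.8
tool_pos: [0.5669, 0.0021, 0.246]
ee_rot: [-3.141, 0.001, 0.477]
wrist_force: [-0.2, -0.2, -0.8]
width: 0.0473
finger_force: 0.0
```

```bash
python3 -c "
from h import *
st();goal(.5704,-.083,.245,94.3)"
```

```text
t 22.8 p [0.5669 0.0021 0.246 ] rot [-1.7996e+02  5.0000e-02  2.7320e+01] F [-0.16 -0.21 -0.78] T [-0.017  0.164  0.038] w 0.0473 ff 0.0 q [-0.1   0.12  1.2   0.    1.82  1.  ]
shift [-0.036   0.0772  0.0009] roll -6.698
```

carry_out(
  steps=[
    [[-0.018,0.0386,0],-1,0],
    [[-0.036,0.0772,0],-2,0],
    [[-0.036,0.0772,0],-3,0],
    [[-0.036,0.0772,0.02],-4,0.1],
    [[-0.036,0.0772,0.05],-5,0.1],
    [[-0.036,0.0772,0.08],-6,0.2],
    [[-0.036,0.0772,0.1],-6.7,0.2],
    [[-0.036,0.0772,0.14],-6.7,0.25],
    [[-0.036,0.0772,0.18],-6.7,0.25],
    [[-0.036,0.0772,0.205],-6.7,0.25],
  ],
)

```text
time: 24.05
tool_pos: [0.5673, -0.0822, 0.0367]
ee_rot: [-3.134, -0.003, 1.646]
wrist_force: [-1.0, -0.3, -0.2]
width: 0.0354
finger_force: 0.0
```

carry_out(
  steps=[
    [[0,0,0],0,0.25],
    [[0,0,0],0,0.25],
  ],
)

```text
time: 24.3
tool_pos: [0.5707, -0.0831, 0.0419]
ee_rot: [-3.142, -0.0, 1.646]
wrist_force: [0.3, -0.1, 0.3]
width: 0.0351
finger_force: 0.0
```

```bash
python3 -c "
from h import *
st();goal(.5706,-.083,.009,94.3)"
```

```text
t 24.3 p [ 0.5707 -0.0831  0.0419] rot [-1.800e+02 -1.000e-02  9.431e+01] F [ 0.25 -0.05  0.33] T [-0.107  0.04   0.024] w 0.0351 ff 0.0 q [-0.24  0.21  1.5   0.    1.43 -0.32]
shift [ 0.0001 -0.0001  0.0329] roll 0.001
```

carry_out(
  steps=[
    [[0,0,0.012],0,0.25],
    [[0,0,0.023],0,0.25],
    [[0,0,0.031],0,0.25],
    [[0,0,0.032],0,0.25],
    [[0,0,0.032],0,1],
    [[0,0,0.032],0,1],
    [[0,0,0.032],0,1],
    [[0,0,0.032],0,1],
    [[0,0,0.032],0,1],
  ],
)

```text
time: 25.42
tool_pos: [0.571, -0.0832, 0.0102]
ee_rot: [3.141, 0.0, 1.646]
wrist_force: [0.4, -0.2, 1.3]
width: 0.0116
finger_force: 30.0
```

```bash
python3 -c "
from h import *
st()"
```

```text
t 25.43 p [ 0.571  -0.0832  0.0102] rot [1.7995e+02 1.0000e-02 9.4300e+01] F [ 0.38 -0.21  1.3 ] T [-0.077  0.09  -0.009] w 0.0116 ff 30.0 q [-0.24  0.24  1.54  0.    1.36 -0.32]
```

carry_out(
  steps=[
    [[-0.0015,0,0],0,1],
    [[-0.003,0,0],0,1],
    [[-0.005,0,0],0,1],
    [[-0.007,0,0],0,1],
    [[-0.009,0,0],0,1],
    [[-0.01,0,0],0,1],
    [[-0.01,0,0],0,1],
  ],
)

```text
time: 26.3
tool_pos: [0.5712, -0.0873, 0.0099]
ee_rot: [3.141, -0.01, 1.647]
wrist_force: [0.5, 13.3, 3.8]
width: 0.0116
finger_force: 30.0
```

```bash
python3 tz.py; python3 -c "from h import *;st()"
```

```text
t 26.5 yaw 94.4 z 0.0099 [-9.1800e-01  1.2184e+01  4.2770e+00  2.3020e+00  1.8000e-01 -1.1000e-02] Tz sd 0.01
t 26.5 p [ 0.5713 -0.0873  0.0099] rot [179.98  -0.58  94.39] F [-0.37 12.3   4.43] T [ 2.35   0.211 -0.027] w 0.0116 ff 30.0 q [-0.26  0.24  1.54  0.01  1.37 -0.33]
```

carry_out(
  steps=[
    [[-0.0015,0,0],0,1],
    [[-0.003,0,0],0,1],
    [[-0.003,0,0],0,1],
  ],
)

```text
time: 26.88
tool_pos: [0.5715, -0.0903, 0.01]
ee_rot: [3.141, -0.01, 1.647]
wrist_force: [-0.1, 13.3, 4.0]
width: 0.0113
finger_force: 30.0
```

```bash
python3 tz.py; python3 -c "from h import *;st()"
```

```text
t 27.07 yaw 94.4 z 0.01 [-0.447 13.104  4.795  2.299  0.156  0.02 ] Tz sd 0.046
t 27.07 p [ 0.5715 -0.0903  0.01  ] rot [179.99  -0.58  94.39] F [-1.000e-02  1.286e+01  4.920e+00] T [ 2.266  0.145 -0.016] w 0.0117 ff 30.0 q [-0.26  0.24  1.53  0.01  1.37 -0.34]
```

The block slides at a steady 12.7 N, so the nip is about 10.5 N. I need to back the screw off by about 25°. Unload, release, and go back to the driver.

carry_out(
  steps=[
    [[0.003,0,0],0,1],
    [[0.006,0,0],0,1],
    [[0.006,0,0],0,0.2],
    [[0.006,0,0],0,0.2],
    [[0.006,0,0],0,0.2],
    [[0.006,0,-0.03],0,0.1],
    [[0.006,0,-0.09],0,0.0],
    [[0.006,0,-0.15],0,0.0],
    [[0.006,0,-0.21],0,0.0],
    [[0.006,0,-0.236],0,0.0],
  ],
)

```text
time: 28.32
tool_pos: [0.5725, -0.0907, 0.2509]
ee_rot: [3.134, 0.002, 1.645]
wrist_force: [0.9, -0.8, -0.1]
width: 0.0469
finger_force: 0.0
```

carry_out(
  steps=[
    [[0,0,-0.001],0,0],
    [[0,0,-0.001],0,0],
    [[0,0,-0.001],0,0],
  ],
)

```text
time: 28.7
tool_pos: [0.5702, -0.0899, 0.244]
ee_rot: [-3.137, -0.002, 1.646]
wrist_force: [-0.3, 0.2, 0.9]
width: 0.0469
finger_force: 0.0
```

Run:
```python
from h import *
st()
s=grab("top","top8");P=cloud(s)
k=P[(np.hypot(P[...,0]-.567,P[...,1]-.002)<.035)&(P[...,2]>.246)&(P[...,2]<.26)&(s["image"].max(-1)<90)]
print(len(k),k.mean(0).round(4),cv2.minAreaRect((k[:,:2]*1000).astype(np.float32)))
goal(.567,.0017,.245,27.4)
```

```text
t 28.7 p [ 0.5702 -0.0899  0.244 ] rot [-1.7974e+02 -9.0000e-02  9.4290e+01] F [-0.33  0.24  0.95] T [-0.104  0.016 -0.007] w 0.0469 ff 0.0 q [-0.25  0.15  1.17  0.    1.82 -0.33]
117 [0.5657 0.0025 0.2515] ((566.703369140625, 2.2095842361450195), (23.26772689819336, 23.683956146240234), 26.118528366088867)
shift [ 0.0916  0.0035 -0.0006] roll 6.69
```

carry_out(
  steps=[
    [[0.03,0.0012,0],1,0],
    [[0.06,0.0024,0],2,0],
    [[0.0918,0.0037,0],3,0],
    [[0.0918,0.0037,0],4,0],
    [[0.0918,0.0037,0],5,0],
    [[0.0918,0.0037,0],6,0],
    [[0.0918,0.0037,0],6.7,0],
    [[0.0918,0.0037,0],6.7,0],
    [[0.0918,0.0037,0],6.7,0],
  ],
)

```text
time: 29.88
tool_pos: [0.5677, 0.0018, 0.2461]
ee_rot: [-3.141, 0.001, 0.478]
wrist_force: [-0.4, 0.3, 0.4]
width: 0.0471
finger_force: 0.0
```

```bash
python3 -c "
from h import *
st();goal(.5670,.0020,.1775,27.4)"
```

```text
t 29.88 p [0.5677 0.0018 0.2461] rot [-1.7996e+02  6.0000e-02  2.7400e+01] F [-0.4   0.29  0.42] T [-0.033  0.08  -0.051] w 0.0471 ff 0.0 q [-0.1   0.13  1.2   0.    1.82  1.  ]
shift [-0.0005 -0.0005  0.0686] roll -0.0
```

carry_out(
  steps=[
    [[-0.0003,-0.0003,0.03],0,0],
    [[-0.0003,-0.0003,0.06],0,0],
    [[-0.0003,-0.0003,0.066],0,0],
    [[-0.0003,-0.0003,0.066],0,0.5],
    [[-0.0003,-0.0003,0.066],0,1],
    [[-0.0003,-0.0003,0.066],0,1],
    [[-0.0003,-0.0003,0.066],0,1],
    [[-0.0003,-0.0003,0.066],0,1],
  ],
)

```text
time: 30.88
tool_pos: [0.5684, 0.0018, 0.1822]
ee_rot: [3.14, -0.003, 0.477]
wrist_force: [0.1, -0.3, 3.6]
width: 0.0242
finger_force: 30.0
```

carry_out(
  steps=[
    [[0,0,0],-0.8,1],
    [[0,0,-0.0001],-1.6,1],
    [[0,0,-0.0002],-2.4,1],
    [[0,0,-0.0003],-3.2,1],
    [[0,0,-0.0005],-4.0,1],
    [[0,0,-0.0006],-4.5,1],
    [[0,0,-0.0006],-4.5,1],
  ],
)

```text
time: 31.75
tool_pos: [0.5677, 0.0024, 0.1817]
ee_rot: [3.141, -0.001, 1.261]
wrist_force: [-0.1, 0.8, 2.9]
width: 0.0238
finger_force: 30.0
```

carry_out(
  steps=[
    [[0,0,0.0001],0.7,1],
    [[0,0,0.0002],1.4,1],
    [[0,0,0.0003],2.05,1],
    [[0,0,0.0003],2.05,1],
  ],
)

```text
time: 32.25
tool_pos: [0.568, 0.0021, 0.1815]
ee_rot: [3.141, -0.001, 0.904]
wrist_force: [-0.1, 1.3, 2.5]
width: 0.0237
finger_force: 30.0
```

```bash
python3 -c "
from h import *
st()"
```

```text
t 32.25 p [0.568  0.0021 0.1815] rot [ 1.7996e+02 -7.0000e-02  5.1820e+01] F [-0.05  1.28  2.52] T [ 0.286 -0.216 -0.053] w 0.0237 ff 30.0 q [-0.1   0.13  1.32  0.    1.69  0.57]
```

Yaw is 51.8°, so the screw is 24.4° looser. Release and tug again.

carry_out(
  steps=[
    [[0,0,0],0,0],
    [[0,0,0],0,0],
    [[0,0,-0.02],0,0],
    [[0,0,-0.066],0,0],
    [[0,0,-0.066],0,0],
    [[0,0,-0.066],0,0],
  ],
)

```text
time: 33.0
tool_pos: [0.5672, 0.0017, 0.2461]
ee_rot: [-3.141, 0.001, 0.904]
wrist_force: [-0.4, -0.0, -0.2]
width: 0.0471
finger_force: 0.0
```

```bash
python3 -c "
from h import *
st();goal(.5712,-.0905,.245,94.3)"
```

```text
t 33.0 p [0.5672 0.0017 0.2461] rot [-1.7994e+02  5.0000e-02  5.1800e+01] F [-0.43 -0.02 -0.16] T [-0.031  0.091  0.015] w 0.0471 ff 0.0 q [-0.1   0.12  1.2  -0.    1.82  0.57]
shift [-0.07    0.0601  0.0011] roll -4.25
```

carry_out(
  steps=[
    [[-0.035,0.03,0],-1,0],
    [[-0.07,0.06,0],-2,0],
    [[-0.07,0.06,0.01],-3,0],
    [[-0.07,0.06,0.03],-4,0.1],
    [[-0.07,0.06,0.07],-4.25,0.1],
    [[-0.07,0.06,0.11],-4.25,0.2],
    [[-0.07,0.06,0.15],-4.25,0.25],
    [[-0.07,0.06,0.19],-4.25,0.25],
    [[-0.07,0.06,0.205],-4.25,0.25],
    [[-0.07,0.06,0.205],-4.25,0.25],
  ],
)

```text
time: 34.25
tool_pos: [0.57, -0.0899, 0.0402]
ee_rot: [-3.138, -0.001, 1.646]
wrist_force: [0.5, -0.1, 0.9]
width: 0.0351
finger_force: 0.0
```

carry_out(
  steps=[
    [[0,0,0],0,0.25],
    [[0,0,0],0,0.25],
  ],
)

```text
time: 34.5
tool_pos: [0.5729, -0.0906, 0.0442]
ee_rot: [3.138, 0.001, 1.646]
wrist_force: [-0.1, 0.3, -0.5]
width: 0.0352
finger_force: 0.0
```

```bash
python3 -c "
from h import *
st();goal(.5712,-.0905,.010,94.3)"
```

```text
t 34.5 p [ 0.5729 -0.0906  0.0442] rot [1.7979e+02 7.0000e-02 9.4300e+01] F [-0.06  0.35 -0.53] T [-0.015  0.054  0.023] w 0.0352 ff 0.0 q [-0.25  0.21  1.5   0.    1.43 -0.33]
shift [ 0.0003 -0.0018  0.0342] roll 0.0
```

carry_out(
  steps=[
    [[0,-0.001,0.012],0,0.25],
    [[0,-0.001,0.023],0,0.25],
    [[0,-0.001,0.031],0,0.25],
    [[0,-0.001,0.0325],0,0.25],
    [[0,-0.001,0.0325],0,1],
    [[0,-0.001,0.0325],0,1],
    [[0,-0.001,0.0325],0,1],
    [[0,-0.001,0.0325],0,1],
    [[0,-0.001,0.0325],0,1],
  ],
)

```text
time: 35.62
tool_pos: [0.5709, -0.0904, 0.01]
ee_rot: [3.14, 0.0, 1.646]
wrist_force: [1.0, 0.2, 0.6]
width: 0.0119
finger_force: 30.0
```

```bash
python3 -c "
from h import *
st()"
```

```text
t 35.62 p [ 0.5709 -0.0904  0.01  ] rot [1.7993e+02 1.0000e-02 9.4300e+01] F [1.01 0.21 0.64] T [-0.028 -0.053 -0.073] w 0.0119 ff 30.0 q [-0.26  0.24  1.54  0.    1.36 -0.33]
```

carry_out(
  steps=[
    [[-0.0015,0,0],0,1],
    [[-0.003,0,0],0,1],
    [[-0.005,0,0],0,1],
    [[-0.007,0,0],0,1],
    [[-0.009,0,0],0,1],
    [[-0.01,0,0],0,1],
    [[-0.01,0,0],0,1],
  ],
)

```text
time: 36.5
tool_pos: [0.571, -0.0961, 0.0098]
ee_rot: [3.141, -0.008, 1.647]
wrist_force: [-0.9, 9.1, 3.0]
width: 0.0112
finger_force: 30.0
```

```bash
python3 tz.py; python3 -c "from h import *;st()"
```

```text
t 36.7 yaw 94.4 z 0.0098 [ 0.3    9.54   3.479  1.763  0.111 -0.013] Tz sd 0.042
t 36.7 p [ 0.5711 -0.0961  0.0098] rot [179.99  -0.42  94.37] F [-0.04  9.71  3.03] T [ 1.755  0.094 -0.015] w 0.0116 ff 30.0 q [-0.27  0.24  1.53  0.01  1.37 -0.35]
```

The pull is now 9.5 N, slightly too tight. One more small correction, about 12° looser.

carry_out(
  steps=[
    [[0.002,0,0],0,1],
    [[0.004,0,0],0,1],
    [[0.004,0,0],0,0.2],
    [[0.004,0,0],0,0.2],
    [[0.004,0,0],0,0.2],
    [[0.004,0,-0.03],0,0.1],
    [[0.004,0,-0.09],0,0.0],
    [[0.004,0,-0.15],0,0.0],
    [[0.004,0,-0.21],0,0.0],
    [[0.004,0,-0.236],0,0.0],
  ],
)

```text
time: 37.95
tool_pos: [0.5721, -0.097, 0.2507]
ee_rot: [3.135, 0.003, 1.645]
wrist_force: [-0.1, -0.5, 0.0]
width: 0.0471
finger_force: 0.0
```

carry_out(
  steps=[
    [[0,0,0],0,0],
    [[0,0,0],0,0],
    [[0,0,0],0,0],
  ],
)

```text
time: 38.33
tool_pos: [0.5699, -0.0962, 0.2428]
ee_rot: [-3.137, -0.002, 1.646]
wrist_force: [0.0, -0.2, 0.2]
width: 0.0469
finger_force: 0.0
```

Run:
```python
from h import *
st()
s=grab("top","top9");P=cloud(s)
k=P[(np.hypot(P[...,0]-.567,P[...,1]-.002)<.035)&(P[...,2]>.246)&(P[...,2]<.26)&(s["image"].max(-1)<90)]
print(len(k),k.mean(0).round(4),cv2.minAreaRect((k[:,:2]*1000).astype(np.float32)))
goal(.567,.002,.245,51.8)
```

```text
t 38.33 p [ 0.5699 -0.0962  0.2428] rot [-1.7974e+02 -9.0000e-02  9.4290e+01] F [ 0.01 -0.25  0.16] T [-0.047  0.069 -0.034] w 0.0469 ff 0.0 q [-0.27  0.15  1.17 -0.    1.82 -0.34]
122 [0.566  0.0019 0.2503] ((566.38720703125, 1.7215995788574219), (23.379880905151367, 23.603851318359375), 50.54967498779297)
shift [ 0.0981  0.0043 -0.0018] roll 4.249
```

carry_out(
  steps=[
    [[0.033,0.0014,0],1,0],
    [[0.066,0.0028,0],2,0],
    [[0.0981,0.0043,0],3,0],
    [[0.0981,0.0043,0],4,0],
    [[0.0981,0.0043,0],4.25,0],
    [[0.0981,0.0043,0],4.25,0],
    [[0.0981,0.0043,0],4.25,0],
  ],
)

```text
time: 39.25
tool_pos: [0.5676, 0.0018, 0.2449]
ee_rot: [-3.141, 0.001, 0.905]
wrist_force: [0.3, 0.5, -0.1]
width: 0.0472
finger_force: 0.0
```

```bash
python3 -c "
from h import *
st();goal(.5668,.0020,.180,51.8)"
```

```text
t 39.25 p [0.5676 0.0018 0.2449] rot [-1.7994e+02  3.0000e-02  5.1830e+01] F [ 0.27  0.53 -0.07] T [-0.064  0.133 -0.004] w 0.0472 ff 0.0 q [-0.1   0.13  1.2   0.    1.82  0.57]
shift [-0.0003 -0.0007  0.0649] roll 0.003
```

carry_out(
  steps=[
    [[-0.0002,-0.0003,0.03],0,0],
    [[-0.0002,-0.0003,0.059],0,0],
    [[-0.0002,-0.0003,0.064],0,0],
    [[-0.0002,-0.0003,0.064],0,0.5],
    [[-0.0002,-0.0003,0.064],0,1],
    [[-0.0002,-0.0003,0.064],0,1],
    [[-0.0002,-0.0003,0.064],0,1],
    [[-0.0002,-0.0003,0.064],0,1],
  ],
)

```text
time: 40.25
tool_pos: [0.568, 0.002, 0.1831]
ee_rot: [3.14, -0.002, 0.904]
wrist_force: [-0.6, 1.1, 5.8]
width: 0.0237
finger_force: 30.0
```

carry_out(
  steps=[
    [[0,0,0],-0.8,1],
    [[0,0,-0.0001],-1.6,1],
    [[0,0,-0.0002],-2.4,1],
    [[0,0,-0.0003],-3.0,1],
    [[0,0,-0.0003],-3.0,1],
  ],
)

```text
time: 40.88
tool_pos: [0.5677, 0.0022, 0.1834]
ee_rot: [3.14, -0.001, 1.429]
wrist_force: [-0.8, 1.9, 6.5]
width: 0.024
finger_force: 30.0
```

carry_out(
  steps=[
    [[0,0,0.0001],0.6,1],
    [[0,0,0.0002],1.2,1],
    [[0,0,0.0002],1.7,1],
    [[0,0,0.0002],1.7,1],
  ],
)

```text
time: 41.38
tool_pos: [0.5679, 0.0021, 0.1831]
ee_rot: [3.14, -0.001, 1.131]
wrist_force: [-0.4, 1.2, 5.5]
width: 0.0236
finger_force: 30.0
```

carry_out(
  steps=[
    [[0,0,0],0,0],
    [[0,0,0],0,0],
    [[0,0,-0.02],0,0],
    [[0,0,-0.066],0,0],
    [[0,0,-0.066],0,0],
    [[0,0,-0.066],0,0],
  ],
)

```text
time: 42.12
tool_pos: [0.5672, 0.0018, 0.2466]
ee_rot: [-3.14, 0.0, 1.131]
wrist_force: [0.2, 0.3, 0.4]
width: 0.0472
finger_force: 0.0
```

```bash
python3 -c "
from h import *
st();goal(.5716,-.0965,.245,94.3)"
```

```text
t 42.12 p [0.5672 0.0018 0.2466] rot [-1.7993e+02  2.0000e-02  6.4800e+01] F [0.22 0.26 0.39] T [ 0.036  0.061 -0.03 ] w 0.0472 ff 0.0 q [-0.1   0.12  1.2  -0.    1.82  0.34]
shift [-0.0871  0.0458  0.0016] roll -2.95
```

carry_out(
  steps=[
    [[-0.044,0.023,0],-1,0],
    [[-0.0871,0.0458,0],-2,0],
    [[-0.0871,0.0458,0.02],-2.95,0.1],
    [[-0.0871,0.0458,0.06],-2.95,0.1],
    [[-0.0871,0.0458,0.11],-2.95,0.2],
    [[-0.0871,0.0458,0.16],-2.95,0.25],
    [[-0.0871,0.0458,0.195],-2.95,0.25],
    [[-0.0871,0.0458,0.205],-2.95,0.25],
    [[-0.0871,0.0458,0.205],-2.95,0.25],
    [[-0.0871,0.0458,0.205],-2.95,0.25],
  ],
)

```text
time: 43.38
tool_pos: [0.5732, -0.0968, 0.0446]
ee_rot: [3.138, 0.001, 1.646]
wrist_force: [0.1, -0.1, 0.8]
width: 0.0353
finger_force: 0.0
```

```bash
python3 -c "
from h import *
st();goal(.5716,-.0965,.010,94.3)"
```

```text
t 43.38 p [ 0.5732 -0.0968  0.0446] rot [1.7982e+02 6.0000e-02 9.4300e+01] F [ 0.14 -0.06  0.84] T [-0.03   0.086 -0.027] w 0.0353 ff 0.0 q [-0.26  0.22  1.49  0.    1.43 -0.34]
shift [ 0.0004 -0.0016  0.0346] roll 0.0
```

carry_out(
  steps=[
    [[0,-0.0008,0.015],0,0.25],
    [[0,-0.0008,0.028],0,0.25],
    [[0,-0.0008,0.033],0,0.25],
    [[0,-0.0008,0.033],0,1],
    [[0,-0.0008,0.033],0,1],
    [[0,-0.0008,0.033],0,1],
    [[0,-0.0008,0.033],0,1],
    [[0,-0.0008,0.033],0,1],
  ],
)

```text
time: 44.38
tool_pos: [0.5714, -0.0967, 0.0102]
ee_rot: [3.141, 0.0, 1.646]
wrist_force: [-0.1, -0.5, 1.6]
width: 0.0116
finger_force: 30.0
```

```bash
python3 -c "
from h import *
st()"
```

```text
t 44.38 p [ 0.5714 -0.0967  0.0102] rot [1.7994e+02 2.0000e-02 9.4300e+01] F [-0.11 -0.47  1.56] T [-0.108  0.061 -0.014] w 0.0116 ff 30.0 q [-0.27  0.24  1.53  0.    1.36 -0.34]
```

carry_out(
  steps=[
    [[-0.0015,0,0],0,1],
    [[-0.003,0,0],0,1],
    [[-0.005,0,0],0,1],
    [[-0.007,0,0],0,1],
    [[-0.009,0,0],0,1],
    [[-0.01,0,0],0,1],
    [[-0.01,0,0],0,1],
  ],
)

```text
time: 45.25
tool_pos: [0.5717, -0.1034, 0.0099]
ee_rot: [3.141, -0.005, 1.647]
wrist_force: [-0.9, 7.6, 2.9]
width: 0.0115
finger_force: 30.0
```

```bash
python3 tz.py; python3 -c "from h import *;st()"
```

```text
t 45.45 yaw 94.3 z 0.0099 [-1.170e-01  7.245e+00  3.354e+00  1.321e+00  1.330e-01  7.000e-03] Tz sd 0.027
t 45.45 p [ 0.5717 -0.1034  0.0099] rot [179.99  -0.31  94.34] F [0.27 7.55 3.64] T [ 1.304  0.142 -0.012] w 0.0118 ff 30.0 q [-0.28  0.25  1.53  0.01  1.37 -0.36]
```

The pull is a steady 7.2 N, which is well set. Now draw the block slowly out.

carry_out(
  steps=[
    [[-0.0015,0,0],0,1],
    [[-0.003,0,0],0,1],
    [[-0.0045,0,0],0,1],
    [[-0.006,0,0],0,1],
    [[-0.0075,0,0],0,1],
    [[-0.009,0,0],0,1],
    [[-0.0105,0,0],0,1],
    [[-0.012,0,0],0,1],
    [[-0.0135,0,0],0,1],
    [[-0.015,0,0],0,1],
  ],
)

```text
time: 46.7
tool_pos: [0.5728, -0.1184, 0.0099]
ee_rot: [3.141, -0.005, 1.647]
wrist_force: [-0.3, 7.2, 3.4]
width: 0.0115
finger_force: 30.0
```

carry_out(
  steps=[
    [[-0.002,0,0],0,1],
    [[-0.004,0,0],0,1],
    [[-0.006,0,0],0,1],
    [[-0.008,0,0],0,1],
    [[-0.01,0,0],0,1],
    [[-0.012,0,0],0,1],
    [[-0.014,0,0],0,1],
    [[-0.016,0,0],0,1],
    [[-0.018,0,0],0,1],
    [[-0.018,0,0],0,1],
  ],
)

```text
time: 47.95
tool_pos: [0.5743, -0.1398, 0.0097]
ee_rot: [3.142, 0.0, 1.646]
wrist_force: [0.2, 2.3, 1.5]
width: 0.0118
finger_force: 30.0
```

```bash
python3 -c "
from h import *
st()"
```

```text
t 47.95 p [ 0.5743 -0.1398  0.0097] rot [1.800e+02 2.000e-02 9.429e+01] F [0.25 2.35 1.45] T [0.541 0.106 0.   ] w 0.0118 ff 30.0 q [-0.33  0.27  1.5  -0.    1.37 -0.41]
```

The block is out by 57 mm and free. Release it and fetch the driver.

carry_out(
  steps=[
    [[0,0,0],0,0.2],
    [[0,0,0],0,0.2],
    [[0,0,0],0,0.2],
    [[0,0,-0.03],0,0.1],
    [[0,0,-0.09],0,0.0],
    [[0,0,-0.15],0,0.0],
    [[0,0,-0.21],0,0.0],
    [[0,0,-0.236],0,0.0],
    [[0,0,-0.236],0,0.0],
    [[0,0,-0.236],0,0.0],
  ],
)

```text
time: 49.2
tool_pos: [0.5736, -0.1393, 0.2435]
ee_rot: [-3.139, -0.001, 1.646]
wrist_force: [0.1, 0.3, 0.7]
width: 0.0471
finger_force: 0.0
```

Run:
```python
from h import *
st()
s=grab("top","top10");P=cloud(s)
k=P[(np.hypot(P[...,0]-.567,P[...,1]-.002)<.035)&(P[...,2]>.244)&(P[...,2]<.26)&(s["image"].max(-1)<90)]
print(len(k),k.mean(0).round(4),cv2.minAreaRect((k[:,:2]*1000).astype(np.float32)))
goal(.567,.002,.247,64.8)
```

```text
t 49.2 p [ 0.5736 -0.1393  0.2435] rot [-1.7983e+02 -7.0000e-02  9.4290e+01] F [0.05 0.32 0.67] T [-0.056  0.072  0.044] w 0.0471 ff 0.0 q [-0.33  0.18  1.14 -0.    1.83 -0.41]
126 [0.5661 0.0015 0.25  ] ((566.840576171875, 1.4930305480957031), (23.937355041503906, 23.993295669555664), 66.14862823486328)
shift [ 0.1413  0.0043 -0.004 ] roll 2.949
```

carry_out(
  steps=[
    [[0.048,0.0014,-0.004],1,0],
    [[0.095,0.0028,-0.004],2,0],
    [[0.1413,0.0043,-0.004],2.9,0],
    [[0.1413,0.0043,-0.004],2.9,0],
    [[0.1413,0.0043,-0.004],2.9,0],
    [[0.1413,0.0043,-0.004],2.9,0],
  ],
)

```text
time: 50.0
tool_pos: [0.5678, 0.0006, 0.2487]
ee_rot: [-3.14, 0.001, 1.139]
wrist_force: [-0.2, -0.2, -0.1]
width: 0.0472
finger_force: 0.0
```

```bash
python3 -c "
from h import *
st();goal(.567,.002,.184,65)"
```

```text
t 50.0 p [0.5678 0.0006 0.2487] rot [-1.7992e+02  5.0000e-02  6.5230e+01] F [-0.21 -0.16 -0.15] T [-0.11   0.13  -0.029] w 0.0472 ff 0.0 q [-0.1   0.13  1.19 -0.    1.83  0.33]
shift [ 0.001  -0.0012  0.0647] roll 0.023
```

carry_out(
  steps=[
    [[0.0008,-0.0008,0.03],0,0],
    [[0.0008,-0.0008,0.059],0,0],
    [[0.0008,-0.0008,0.0645],0,0],
    [[0.0008,-0.0008,0.0645],0,0.5],
    [[0.0008,-0.0008,0.0645],0,1],
    [[0.0008,-0.0008,0.0645],0,1],
    [[0.0008,-0.0008,0.0645],0,1],
    [[0.0008,-0.0008,0.0645],0,1],
  ],
)

```text
time: 51.0
tool_pos: [0.5681, 0.0028, 0.1867]
ee_rot: [3.139, -0.001, 1.14]
wrist_force: [-0.0, 0.1, 5.2]
width: 0.0242
finger_force: 30.0
```

carry_out(
  steps=[
    [[0,0,-0.008],0,1],
    [[0,0,-0.02],0,1],
    [[0,0,-0.035],0,1],
    [[0,0,-0.06],0,1],
    [[0,0,-0.06],0,1],
    [[0,0,-0.06],0,1],
  ],
)

```text
time: 51.75
tool_pos: [0.5671, 0.003, 0.2449]
ee_rot: [-3.141, 0.0, 1.14]
wrist_force: [0.3, -0.6, -1.5]
width: 0.0235
finger_force: 30.0
```

```bash
python3 -c "
from h import *
st();goal(.4945,-.3029,.242,92.5)
s=grab('side','s11');u,v=proj(s,(.566,.001,.14)).astype(int)
cv2.imwrite('pics/s11.png',cv2.resize(s['image'][v-60:v+70,u-65:u+65],None,fx=4,fy=4,interpolation=cv2.INTER_CUBIC)[:,:,::-1])"
```

```text
t 51.75 p [0.5671 0.003  0.2449] rot [-1.7994e+02  1.0000e-02  6.5300e+01] F [ 0.29 -0.57 -1.47] T [-0.057  0.055 -0.037] w 0.0235 ff 30.0 q [-0.09  0.12  1.2   0.    1.82  0.34]
shift [-0.3082  0.0618  0.0029] roll -2.72
```

View pics/s11.png

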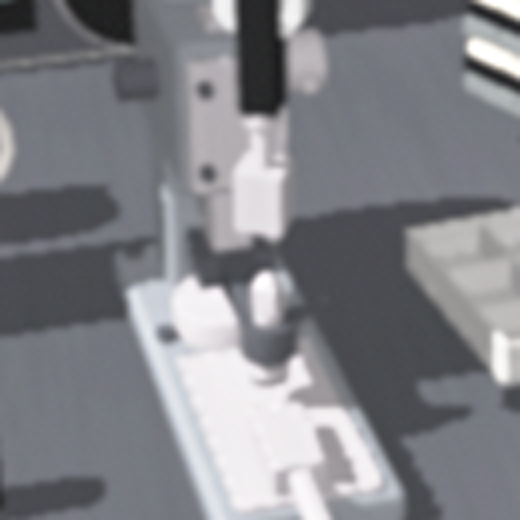

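The driver is free of the screw, with its socket at (260,200). The block lies clear of the foot at (285,435). Carry the driver to the stand.

carry_out(
  steps=[
    [[-0.05,0.01,0],-0.5,1],
    [[-0.1,0.02,0],-1,1],
    [[-0.15,0.03,0],-1.5,1],
    [[-0.2,0.04,0],-2,1],
    [[-0.25,0.05,0],-2.5,1],
    [[-0.29,0.058,0],-2.72,1],
    [[-0.308,0.0618,0],-2.72,1],
    [[-0.308,0.0618,0],-2.72,1],
    [[-0.308,0.0618,0],-2.72,1],
    [[-0.308,0.0618,0],-2.72,1],
  ],
)

```text
time: 53.05
tool_pos: [0.4956, -0.3013, 0.2454]
ee_rot: [3.141, -0.0, 1.617]
wrist_force: [-0.1, 0.5, -2.1]
width: 0.0237
finger_force: 30.0
```

Run:
```python
from h import *
st()
s=grab("side","s12");P=cloud(s)
q=P[(abs(P[...,0]-.4945)<.016)&(abs(P[...,1]+.303)<.03)&(P[...,2]>.07)&(P[...,2]<.23)]
print(np.sort(q[:,2])[:6].round(4))
for lo in(.11,.14,.16,.2):
    k=q[(q[:,2]>lo)&(q[:,2]<lo+.025)];print(lo,len(k),k[:,0].min().round(4),k[:,0].max().round(4),k[:,1].mean().round(4))
goal(.4945,-.3029,.106,92.5)
```

```text
t 53.05 p [ 0.4956 -0.3013  0.2454] rot [ 1.7997e+02 -2.0000e-02  9.2620e+01] F [-0.14  0.45 -2.11] T [ 0.014  0.017 -0.039] w 0.0237 ff 30.0 q [-0.64  0.15  1.17  0.    1.82 -0.69]
[0.1529 0.1532 0.1537 0.1539 0.1542 0.1545]Traceback (most recent call last):
  File "<stdin>", line 7, in <module>
    return umr_minimum(a, axis, None, out, keepdims, initial, where)
ValueError: zero-size array to reduction operation minimum which has no identity
```

carry_out(
  steps=[
    [[-0.0016,-0.0012,0.04],0,1],
    [[-0.0016,-0.0012,0.08],0,1],
    [[-0.0016,-0.0012,0.095],0,1],
    [[-0.0016,-0.0012,0.11],0,1],
    [[-0.0016,-0.0012,0.125],0,1],
    [[-0.0016,-0.0012,0.136],0,1],
    [[-0.0016,-0.0012,0.139],0,1],
    [[-0.0016,-0.0012,0.139],0,1],
  ],
)

```text
time: 54.1
tool_pos: [0.494, -0.3046, 0.1064]
ee_rot: [3.141, 0.0, 1.614]
wrist_force: [0.5, -0.4, -2.4]
width: 0.0237
finger_force: 30.0
```

```bash
python3 -c "
from h import *
st()"
```

```text
t 54.1 p [ 0.494  -0.3046  0.1064] rot [1.7998e+02 1.0000e-02 9.2490e+01] F [ 0.49 -0.39 -2.39] T [-0.071  0.06   0.002] w 0.0237 ff 30.0 q [-0.65  0.18  1.41  0.    1.55 -0.69]
```

In the hole with no contact yet. Lower the last few millimetres, then release and retreat.

carry_out(
  steps=[
    [[0.001,0,0.002],0,1],
    [[0.001,0,0.0035],0,1],
    [[0.001,0,0.0035],0,1],
  ],
)

```text
time: 54.48
tool_pos: [0.4938, -0.3034, 0.1027]
ee_rot: [3.142, -0.0, 1.614]
wrist_force: [-0.2, 1.0, -2.1]
width: 0.0236
finger_force: 30.0
```

```bash
python3 -c "
from h import *
st()"
```

```text
t 54.48 p [ 0.4938 -0.3034  0.1027] rot [180.   -0.   92.5] F [-0.19  1.02 -2.06] T [-0.098  0.047  0.037] w 0.0236 ff 30.0 q [-0.65  0.18  1.42  0.    1.54 -0.69]
```

carry_out(
  steps=[
    [[0,0,0],0,0.2],
    [[0,0,0],0,0.2],
    [[0,0,0],0,0.2],
    [[0,0,-0.03],0,0.2],
    [[0,0,-0.08],0,0.2],
    [[0,0,-0.14],0,0.2],
    [[0,0,-0.19],0,0.2],
    [[-0.0,-0.05,-0.2],0,0.2],
    [[0,-0.1,-0.2],0,0.2],
    [[0,-0.1,-0.2],0,0.2],
  ],
)

```text
time: 55.72
tool_pos: [0.392, -0.308, 0.3042]
ee_rot: [3.14, 0.002, 1.611]
wrist_force: [-0.1, -1.0, 0.8]
width: 0.038
finger_force: 0.0
```

Run:
```python
from h import *
st()
t=grab("top","t13");P=cloud(t)
m=(P[...,2]>.1)&(P[...,2]<.18)&(abs(P[...,1]+.3)<.05)&(P[...,0]<.62)&(P[...,0]>.38)&(t["image"].max(-1)<90)
n,l=cv2.connectedComponents(m.astype(np.uint8))
for i in range(1,n):
    q=P[l==i]
    if len(q)>20:
        tp=q[q[:,2]>np.percentile(q[:,2],90)-.006];print(q[:,2].max().round(4),tp.mean(0).round(4),cv2.minAreaRect((tp[:,:2]*1000).astype(np.float32)))
q=P[(abs(P[...,2]-.05)<.005)&(abs(P[...,0]-.57)<.03)&(P[...,1]<-.02)&(P[...,1]>-.18)]
print("block",len(q),q[:,2].mean(),cv2.minAreaRect((q[:,:2]*1000).astype(np.float32)))
```

```text
t 55.73 p [ 0.392  -0.308   0.3042] rot [1.7991e+02 1.2000e-01 9.2330e+01] F [-0.07 -0.96  0.84] T [-0.098  0.072 -0.021] w 0.038 ff 0.0 q [-0.78 -0.02  1.23 -0.    1.93 -0.82]
0.1627 [ 0.5545 -0.2984  0.1595] ((554.130126953125, -298.7491760253906), (25.38168716430664, 25.701583862304688), 62.238834381103516)
0.1679 [ 0.4934 -0.302   0.1642] ((493.7894592285156, -302.27691650390625), (23.396602630615234, 23.306171417236328), 3.603703737258911)
0.1476 [ 0.4354 -0.304   0.1444] ((435.1867370605469, -303.93115234375), (26.583396911621094, 25.39657211303711), 40.38414001464844)
block 364 0.04928899519735409 ((570.1504516601562, -92.74127197265625), (29.984174728393555, 128.49917602539062), 4.340785980224609)
```

```bash
python3 -c "
from bench import robot
print(robot.close_job())"
```

```text
the job is handed in; nothing more can be done
None
```

The job is handed in at about 56 s: the stop screw is set to a steady drag of about 7.2 N (after backing off twice, from 12.7 N and then 9.5 N), the block is drawn out and lying flat clear of the foot, and the driver is back upright in the middle hole of the stand.

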